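# Pack out and clamp a tube rack in the mixer holder

### The job

Stand spacer plates from the caddy upright in the gap between the tube rack and the holder's sliding jaw, side by side and right down on the holder's plate between its rails, as many as it takes for the jaw's short stroke to close what is left of the gap. Then push the jaw by its post until you feel it close on the stack, and finish while still holding it firmly pressed (around 10 N), so that the spacers are squeezed against the rack. Leave unused spacers in the caddy, the rack at its stop, and the beaker and marker where they are.

Things in the scene. Friction and masses are not known exactly. Their poses are not given: they have to be found in the camera images.
- holder: Fixed clamping holder of a bench mixer: aluminium base plate 92 x 320 mm (x, y), origin at the centre of its underside, z up. Its top, on which rack and spacers stand, is 16 mm above the origin. Two side rails (inner faces 66 mm apart, tops 34 mm above the origin) run along its y axis from y = -65 to +135 mm. The sliding jaw is at the -y end, the fixed stop at the +y end; the jaw closes in +y.
- jaw_face (a point): Point at the middle of the jaw's flat front face (56 mm wide, 52 mm tall, looking along the holder's +y). Its axes are the holder's.
- jaw_post (a point): Point on the axis of the jaw's upright round steel post (18 mm diameter), 12 mm below its free top; 42 mm behind the jaw face. The top of the post is 118 mm above the bench and 78 mm above the jaw block it stands on (the jaw's front plate ends 70 mm above the bench). Grip it or push it to move the jaw.
- jaw (a joint): Travel of the jaw along the holder's +y in m: 0 = fully back (start), 0.020 = end of its stroke. A spring pushes it back with 3 N at 0, rising to 6 N at 0.020, so it returns when let go.
- rack: Empty open-grid tube rack, loose, 46 mm wide (x), 131 mm long (y), 55 mm tall, standing lengthwise between the holder's rails with its +y end at the stop; origin at the centre of its underside. Its flat -y end face, 66 mm from the origin, faces the jaw across the gap. At the start the gap is 29 to 50 mm, so 2 or 3 spacers fit with at least 4 mm to spare, and the jaw's 20 mm stroke then closes the rest.
- stop: Fixed stop block at the +y end of the holder, 64 mm wide, 45 mm tall; origin at the lower edge of the face that the rack stands against. Its place on the holder differs from run to run.
- caddy: Fixed white block 84 x 124 x 34 mm with four slots in a row along its y axis (28 mm apart, 24 mm deep, floor 10 mm above the bench), origin at the centre of its underside. Each slot holds one spacer on edge.
- beaker: Bystander: plastic beaker, 65 mm diameter, 80 mm tall, origin at the centre of its underside.
- marker: Bystander: marker pen lying down, 17 x 135 x 16 mm (long along its y), origin under its middle.
- spacer_0_mid (a point): Centre of a loose grey spacer plate (65 g), 56 mm wide (its x), 12 mm thick (its y), 85 mm tall (its z), standing on edge in the caddy; in the caddy its top is 95 mm above the bench. All four are alike; it can be gripped across the 56 mm width near the top.
- spacer_1_mid (a point): Centre of a loose grey spacer plate (65 g), 56 mm wide (its x), 12 mm thick (its y), 85 mm tall (its z), standing on edge in the caddy; in the caddy its top is 95 mm above the bench. All four are alike; it can be gripped across the 56 mm width near the top.
- spacer_2_mid (a point): Centre of a loose grey spacer plate (65 g), 56 mm wide (its x), 12 mm thick (its y), 85 mm tall (its z), standing on edge in the caddy; in the caddy its top is 95 mm above the bench. All four are alike; it can be gripped across the 56 mm width near the top.
- spacer_3_mid (a point): Centre of a loose grey spacer plate (65 g), 56 mm wide (its x), 12 mm thick (its y), 85 mm tall (its z), standing on edge in the caddy; in the caddy its top is 95 mm above the bench. All four are alike; it can be gripped across the 56 mm width near the top.

How it is judged:
By the outcome, as a careful person would: the job done as asked, in the order asked, and still so for the second after the job is handed in, while the arm keeps its last pose, push and grip.
It also fails if it takes over 72 s, if anything falls off the work surface, if the arm or the gripper's body presses on something with over 40 N, if the wrist force passes 120 N, or if a joint passes its speed limit or range.

### The arm

A 7-joint arm with a two-finger parallel gripper is mounted at the origin on a cart in front of the work surface, level with it; the furniture and walls round the work are solid. World frame = base frame: x ahead of the robot, y to its left, z up, the work surface at z = 0. Lengths are in m, angles in rad, forces in N, time in s.
With the tool pointing down it reaches from about 0.4 to 0.85 m from the base axis. Payload 10.4 kg.
Tool frame: the origin (TCP) lies midway between the tips of the shut fingers; the grasp point (between the pads) lies 19 mm behind it (grip_point_offset is the distance from the TCP to the grasp point, in m); y points along the fingers, z is the direction in which the jaws open and shut, and the axes are right-handed (so a half turn about y gives the same grasp; the last joint's range is limited). The gripper opens to 85 mm and grips with 20 to 120 N. Pads are 22 mm wide; open, the fingers measure 114 mm over their backs; the gripper's body (76 mm by 85 mm) begins 54 mm behind the grasp point. The pads swing forward as they close: fully open they stand 13 mm farther back than shut.
Start: joints at [-1.215, 0.332, -0.065, 1.46, 0.022, 1.35, -0.088], TCP at [0.231, 0.581, 0.231] pointing down, gripper open.
Joint ranges: [-2.6, 2.6], [-0.5, 2.12], [-1.47, 1.34], [0.16, 2.42], [-1.27, 4.41], [0.06, 2.06], [-2.6, 2.6]. Speed limits (rad/s): [2.22, 2.22, 2.79, 2.79, 3.14, 3.14, 3.14].

### API

Orientations are given as a unit quaternion [x, y, z, w].
In Python, from workcell import * gives the robot as it stands.
- The arm moves only by the tool send_rows, never from a script. Its argument "motion" is a list of rows, each a list of 7 numbers: the opening in per cent of the stroke, from 0 (shut) to 100 (fully open), then the shift along the tool's x, y, z in m, then the turn, a rotation vector about the tool's x, y, z in rad. In form: [[claw, tx, ty, tz, ax, ay, az], ...]. A call has 1 to 10 rows; each row is the pose to reach, as a shift and turn from the pose commanded when the call began, along the tool's axes at that moment; what a row does not reach only later rows make up. A row lasts 1/12 s, in which the tool goes at most 41.7 mm and 7.16 degrees, less where a joint would pass 70% of its speed; a pose out of reach is approached as far as the arm can. A call with a gripper value outside its range is refused whole. The fingers move at their own pace and stop on an object; "squeeze" is the grip in N (left out, the last holds). Time passes only in rows, so rows that repeat a pose let the fingers close. It gives the time, the measured TCP pose, the force and the opening at its end, in the units of the state.
- get_obs(): the state, without advancing time (a new reading comes with each control period).
- camera(name): name is "side" or "top"; returns a dict with "pixels" (480x640x3 uint8, red, green, blue), "range_z" (480x640 float32, m along the optical axis (not along the pixel's ray), 0 where there is no reading), "fovy" (degrees; the focal length in pixels is half the picture's height over the tangent of half this angle, whatever the lens; pixels are square), "cx", "cy" (the principal point, pixels), "view" (4x4, takes a point from world to camera coordinates). Camera axes: x right, y down, z forward; pixel columns grow to the right and rows downward; lengths in m; the calibration is good to about 2 mm. A picture is of the moment at which its call begins.
- hand_in(): hands the job in, once; it reports no verdict.
The state is a dict: "clock": time; "joint_pos": joint angles; "joint_velocities": joint speeds; "tau": joint torques, N m; "position": TCP position; "ee_rot": TCP orientation; "ft_force": force on the tool from outside, world axes, zero at the start; "torque": the same for the moment, N m; "grip_width": opening from 0.0 (shut) to 1.0 (fully open).
Only numpy, scipy, OpenCV 4.12 (cv2) and the standard library are available. Lean on these libraries where they do the work, as an engineer would, in place of code of your own. Each camera call takes 0.05 s, during which the arm holds its last target.

## Working session

There is one attempt and no reset: what is moved stays moved. The work goes in short steps, Python scripts to look and compute and a tool call to move; the robot and the scene stay as the last step left them, time stands still between calls to the robot, and variables do not carry over. Pictures are saved under pics/ and viewed, and the job is handed in when it is done.

Besides the shell and the picture viewer there is one more tool, called by a JSON object that holds its "op" and its "data", one argument or row to a line. send_rows: Moves the arm, as the interface text tells. Its arguments: {"type":"object","properties":{"motion":{"type":"array"},"squeeze":{"type":"number"}},"required":["motion"]}

```bash
ls; mkdir -p pics
python3 - <<'E'
from workcell import *
import cv2,numpy as np
o=get_obs()
for k,v in o.items(): print(k,np.round(v,4))
for n in("side","top"):
    c=camera(n); cv2.imwrite(f"pics/{n}0.png",c["pixels"][...,::-1]); np.savez(f"/tmp/{n}0.npz",**c)
    print(n,c["fovy"],c["cx"],c["cy"],c["view"])
E
```

```text
pics
clock 0.0
joint_pos [-1.2146  0.3329 -0.0647  1.461   0.0216  1.3499 -0.0885]
joint_velocities [ 0.0003 -0.0028 -0.0015 -0.0004  0.002   0.0008  0.0006]
tau [ 6.00000e-04 -6.25458e+01  4.99000e-02 -3.91613e+01  1.64000e-02
  9.50000e-03 -0.00000e+00]
position [0.231  0.5803 0.2305]
ee_rot [ 0.695  -0.1332  0.1331 -0.694 ]
ft_force [-0.1325 -0.2268 -0.831 ]
torque [-0.0167  0.0101 -0.0346]
grip_width 0.994
side 44.00394758791318 321.8808057473377 240.08585859514443 [[ 0.87395504 -0.48594089 -0.00800279 -0.47226369]
 [-0.19983483 -0.34429148 -0.91734913  0.19292991]
 [ 0.44302216  0.80332112 -0.39800318  1.02726673]
 [ 0.          0.          0.          1.        ]]
top 43.53933228655753 320.96578563834504 244.94098043122602 [[-0.01668827 -0.99966993  0.01953306 -0.02574519]
 [-0.98484125  0.01306106 -0.17296565  0.56712627]
 [ 0.17265343 -0.02212346 -0.98473415  1.20235837]
 [ 0.          0.          0.          1.        ]]
```

View pics/side0.png

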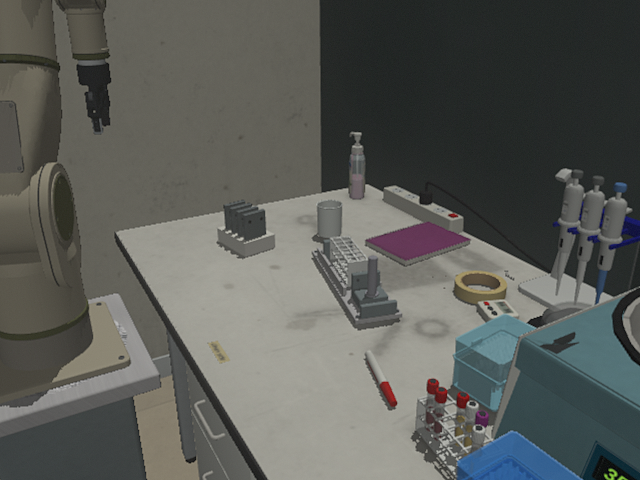

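View pics/top0.png

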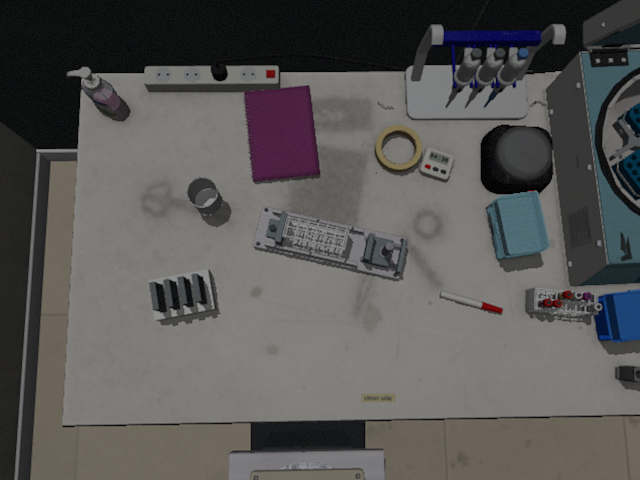

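The side view shows the caddy at about (246,230), the holder at (355,285) with the jaw nearest the camera. In the top view the caddy is at (183,295), the holder at (330,243) with jaw at (385,252), the beaker at (205,198) and the marker at (470,302). I'll zoom in.

```bash
cat > h.py <<'E'
import numpy as np,cv2
def cloud(c):
    f=240/np.tan(np.radians(float(c["fovy"]))/2)
    v,u=np.mgrid[0:480,0:640]; z=c["range_z"].astype(float)
    P=np.stack([(u-c["cx"])/f*z,(v-c["cy"])/f*z,z,np.ones_like(z)],-1)
    return (P@np.linalg.inv(c["view"]).T)[...,:3]
def proj(c,p):
    f=240/np.tan(np.radians(float(c["fovy"]))/2)
    q=c["view"]@np.append(p,1); return q[0]/q[2]*f+c["cx"],q[1]/q[2]*f+c["cy"]
def ray(c,u,v,z):
    f=240/np.tan(np.radians(float(c["fovy"]))/2)
    V=np.linalg.inv(c["view"]); d=V[:3,:3]@np.array([(u-c["cx"])/f,(v-c["cy"])/f,1]); o=V[:3,3]
    return o+d*(z-o[2])/d[2]
def zoom(c,name,x0,y0,x1,y1,s):
    im=c["pixels"][y0:y1,x0:x1,::-1]
    cv2.imwrite(name,cv2.resize(im,None,fx=s,fy=s,interpolation=cv2.INTER_CUBIC))
E
python3 - <<'E'
from h import *
t=np.load("/tmp/top0.npz");s=np.load("/tmp/side0.npz")
zoom(t,"pics/th.png",245,195,415,285,4); zoom(t,"pics/tc.png",140,260,230,330,7); zoom(s,"pics/sh.png",300,225,410,335,5)
T=cloud(t);S=cloud(s)
print(np.round(T[380,200],4),np.round(T[330,450],4),np.round(S[290,250],4))
for n,P in(("top",T),("side",S)):
    # z levels in holder & caddy
    for nm,lo,hi in (("caddytops",.085,.105),("caddyblk",.028,.04)):
        m=(P[...,2]>lo)&(P[...,2]<hi)
        k,l,st,ce=cv2.connectedComponentsWithStats(m.astype(np.uint8))
        for i in range(1,k):
            if st[i,4]>8: print(n,nm,st[i],np.round(P[l==i].mean(0),4))
E
```

```text
[ 0.2938  0.2213 -0.0036] [ 0.3883 -0.3059  0.0021] [0.3861 0.0254 0.0052]
top caddytops [   0   25  429    9 2082] [1.0294 0.1891 0.095 ]
top caddytops [442  24 107   7 431] [ 1.0291 -0.4161  0.0967]
top caddytops [564  25  18   7  86] [ 1.0289 -0.5859  0.095 ]
top caddytops [416  50  11   8  59] [ 0.9686 -0.2523  0.0952]
top caddytops [526  51   9   7  36] [ 0.968  -0.4884  0.0948]
top caddytops [215  55  44  11 146] [0.9606 0.1437 0.0958]
top caddytops [558  71  31 210 927] [ 0.6962 -0.5558  0.095 ]
top caddytops [ 91  90  27  17 102] [0.8684 0.4053 0.0966]
top caddytops [449  90   8   8  29] [ 0.8783 -0.3149  0.0942]
top caddytops [470  91   7   7  26] [ 0.8775 -0.3585  0.0949]
top caddytops [490  90   7   7  28] [ 0.8774 -0.4008  0.0965]
top caddytops [615  90  25  13  70] [ 0.8741 -0.6922  0.0936]
top caddytops [ 501  127   50   48 1683] [ 0.755  -0.4635  0.0903]
top caddytops [ 497  191   53   63 1595] [ 0.6031 -0.4486  0.0873]
top caddytops [384 250   6   3  11] [ 0.5447 -0.1645  0.0949]
top caddytops [594 267  46   8 190] [ 0.4988 -0.6304  0.0943]
top caddytops [191 273  11 
[... 5092 characters left out ...]
8 -0.083   0.0338]
side caddyblk [556 287   3   7  13] [ 0.8804 -0.3208  0.0339]
side caddyblk [351 289  37  17 181] [ 0.5441 -0.1725  0.0354]
side caddyblk [574 296   4   6  14] [ 0.881  -0.3632  0.0355]
side caddyblk [360 303  37  12 214] [ 0.542  -0.2088  0.0338]
side caddyblk [  0 326  92  38 591] [-0.0011 -0.0595  0.034 ]
side caddyblk [453 365  50  34 336] [ 0.5465 -0.464   0.0339]
side caddyblk [416 407  39  41 299] [ 0.4324 -0.4988  0.0319]
side caddyblk [444 418   7   4  14] [ 0.4605 -0.4996  0.0285]
side caddyblk [453 428  11   9  59] [ 0.4512 -0.5312  0.034 ]
side caddyblk [458 438  14   9  62] [ 0.4485 -0.5503  0.0338]
side caddyblk [446 448  16  13  45] [ 0.4243 -0.5549  0.0289]
```

View pics/th.png

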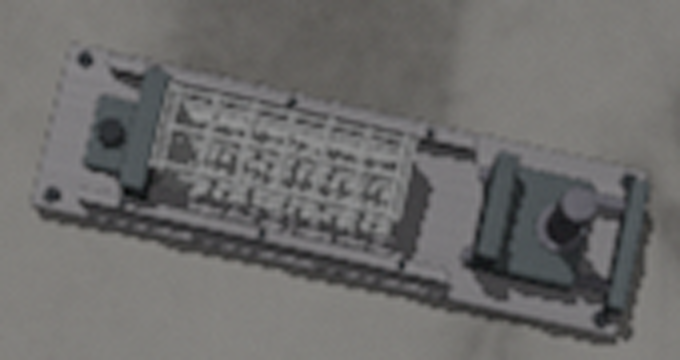

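View pics/tc.png

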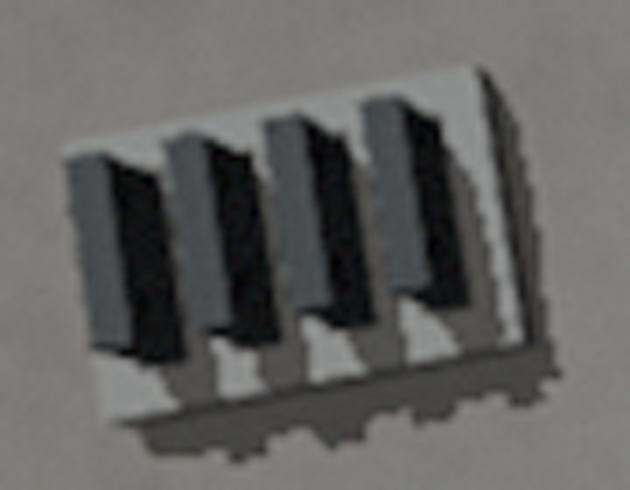

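View pics/sh.png

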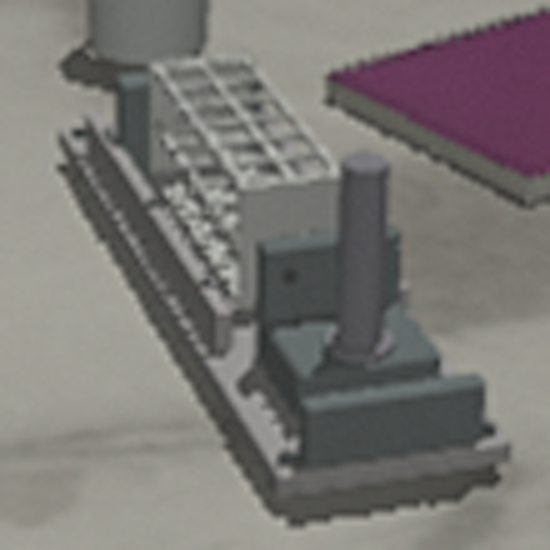

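```bash
cat >> h.py <<'E'
def fr(yaw,o):
    c,s=np.cos(yaw),np.sin(yaw); R=np.array([[c,-s],[s,c]]); return R,np.array(o)
E
python3 - <<'E'
from h import *
t=np.load("/tmp/top0.npz");s=np.load("/tmp/side0.npz")
T=cloud(t);S=cloud(s)
def line(P):
    m=P.mean(0);w,v=np.linalg.eigh(np.cov((P-m).T));d=v[:,1];d=d*np.sign(d[1]);return m,np.degrees(np.arctan2(-d[0],d[1]))
rect=lambda P:cv2.minAreaRect((P*1000).astype(np.float32))
r=np.zeros((480,640),bool)
pts={}
for nm,(x0,x1,y0,y1) in {"railfar":(272,364,209,233),"railnear":(264,357,241,265)}.items():
    b=r.copy();b[y0:y1,x0:x1]=1
    m=b&(abs(T[...,2]-.034)<.0015); P=T[m][:,:2]; 
    mm,a=line(P); print(nm,m.sum(),mm.round(4),round(a,2),rect(P))
for nm,(x0,x1,y0,y1) in {"c0":(191,202,273,302),"c1":(177,188,276,305),"c2":(163,174,278,307),"c3":(149,160,281,310)}.items():
    b=r.copy();b[y0:y1,x0:x1]=1
    m=b&(T[...,2]>.085);P=T[m][:,:2];mm,a=line(P);print(nm,m.sum(),mm.round(4),round(a-90,2),round(a+90,2),rect(P),np.median(T[m][:,2]))
b=r.copy();b[265:325,140:225]=1
m=b&(abs(T[...,2]-.034)<.003);print("caddy",rect(T[m][:,:2]))
b=r.copy();b[215:245,215:280]=1
m=b&(abs(S[...,2]-.094)<.004);P=S[m];
k,l,st,ce=cv2.connectedComponentsWithStats((b&(S[...,2]>.0905)).astype(np.uint8))
for n,P in(("T",T),("S",S)):
    m=(P[...,2]>.1)&(P[...,2]<.125)&(P[...,0]>.5)&(P[...,0]<.6)&(P[...,1]<-.1)&(P[...,1]>-.25)
    Q=P[m]; print(n,"post",m.sum(),Q.mean(0),Q.min(0),Q.max(0)); tp=Q[Q[:,2]>.116];print(len(tp),tp.mean(0),rect(tp[:,:2]) if len(tp)>2 else 0)
E
```

```text
railfar 151 [ 0.623  -0.0239] -11.77 ((623.617919921875, -28.010704040527344), (194.3171844482422, 43.68058776855469), 88.00899505615234)
railnear 141 [ 0.5526 -0.0124] -13.77 ((552.7918090820312, -10.608161926269531), (199.23675537109375, 7.059185981750488), 76.34581756591797)
c0 196 [0.4774 0.2142] -140.26 39.74 ((411.2239685058594, 120.6127700805664), (278.02899169921875, 46.047847747802734), 55.072025299072266) 0.0947224630448531
c1 195 [0.4728 0.2416] -134.17 45.83 ((406.97607421875, 133.40509033203125), (297.9878845214844, 47.96037292480469), 58.88329315185547) 0.09454589285978043
c2 203 [0.4671 0.2674] -121.22 58.78 ((403.3936767578125, 146.7702178955078), (320.5910949707031, 49.28807830810547), 62.22794723510742) 0.09469637197455327
c3 207 [0.4622 0.2961] -125.21 54.79 ((399.5450439453125, 159.55072021484375), (342.7348327636719, 50.00566864013672), 65.25062561035156) 0.09453874638837712
caddy ((471.00018310546875, 257.2700500488281), (84.71427154541016, 124.19499206542969), 10.154269218444824)
T post 78 [ 0.5515116  -0.16589316  0.11585641] [ 0.5430435  -0.17544817  0.1002066 ] [ 0.56122363 -0.15777641  0.12375999]
41 [ 0.55285583 -0.16564409  0.11918625] ((552.992431640625, -165.9238739013672), (14.200474739074707, 15.946551322937012), 88.29473114013672)
S post 111 [ 0.55018109 -0.17321366  0.11195317] [ 0.54341905 -0.17994116  0.10015795] [ 0.56049856 -0.16308759  0.12148313]
40 [ 0.55147281 -0.17102147  0.11873911] ((552.1984252929688, -170.29681396484375), (15.57824420928955, 15.592412948608398), 81.5978012084961)
```

Run:
```python
from h import *
t=np.load("/tmp/top0.npz");s=np.load("/tmp/side0.npz")
T=cloud(t);S=cloud(s)
yaw=np.radians(-13.3);R,_=fr(yaw,[0,0])
for n,P in(("T",T),("S",S)):
    H=(P[...,:2])@R   # coords in holder axes (unshifted)
    reg=(P[...,0]>.45)&(P[...,0]<.75)&(P[...,1]<.2)&(P[...,1]>-.27)
    m=reg&(P[...,2]>.066)&(P[...,2]<.075)
    k,l,st,ce=cv2.connectedComponentsWithStats(m.astype(np.uint8))
    for i in range(1,k):
        if st[i,4]>15:
            q=H[l==i]; print(n,st[i],"x",np.percentile(q[:,0],[0,5,50,95,100]).round(4),"y",np.percentile(q[:,1],[0,5,50,95,100]).round(4), 'minrect',cv2.minAreaRect((q*1000).astype(np.float32)))
    # rails inner and plate extent
    m=reg&(P[...,2]>.012)&(P[...,2]<.02); q=H[m]; print(n,"plate",q.min(0).round(4),q.max(0).round(4),cv2.minAreaRect((P[m][:,:2]*1000).astype(np.float32)))
    m=reg&(abs(P[...,2]-.034)<.002); q=H[m]; 
    hx=np.histogram(q[:,0],bins=np.arange(.52,.66,.003)); print([(round(b,3),int(c)) for b,c in zip(hx[1],hx[0]) if c>3])
    m=reg&(P[...,2]>.1)&(P[...,2]<.122); q=H[m]; print("post",q.min(0).round(4),q.max(0).round(4))
```

```text
T [282 215  36  28 258] x [0.556  0.5585 0.579  0.6001 0.6017] y [0.11   0.1138 0.1529 0.1784 0.1803] minrect ((579.5922241210938, 145.22833251953125), (45.541099548339844, 70.4199447631836), 1.4914915561676025)
T [315 222  34  26 197] x [0.5568 0.5586 0.5815 0.6004 0.6016] y [0.0488 0.0502 0.0756 0.1087 0.1189] minrect ((579.0953369140625, 83.77403259277344), (44.75056838989258, 69.96354675292969), 0.3047281801700592)
T [364 232  11  27 143] x [0.5481 0.5513 0.5763 0.6015 0.6042] y [-0.0052 -0.0044  0.0011  0.0061  0.007 ] minrect ((576.1566772460938, 1.0127816200256348), (11.994836807250977, 56.10334777832031), 89.62348937988281)
T [334 246  10   4  17] x [0.5562 0.5572 0.5593 0.5617 0.563 ] y [0.0508 0.0515 0.0572 0.0685 0.0701] minrect ((558.3892822265625, 60.405982971191406), (6.515824317932129, 18.46934700012207), 11.67153263092041)
T plate [ 0.3957 -0.0936] [0.791  0.3554] ((601.3546142578125, -35.31877136230469), (297.8021545410156, 468.3891906738281), 0.15046603977680206)
[(np.float64(0.535), 31), (np.float64(0.538), 79), (np.float64(0.541), 74), (np.float64(0.544), 8), (np.
[... 1463 characters left out ...]
), (np.float64(0.538), 63), (np.float64(0.541), 44), (np.float64(0.544), 16), (np.float64(0.547), 21), (np.float64(0.55), 10), (np.float64(0.553), 9), (np.float64(0.556), 11), (np.float64(0.559), 9), (np.float64(0.562), 11), (np.float64(0.565), 5), (np.float64(0.568), 6), (np.float64(0.571), 4), (np.float64(0.574), 4), (np.float64(0.577), 8), (np.float64(0.58), 4), (np.float64(0.583), 10), (np.float64(0.586), 7), (np.float64(0.589), 13), (np.float64(0.592), 10), (np.float64(0.595), 11), (np.float64(0.598), 5), (np.float64(0.601), 9), (np.float64(0.604), 6), (np.float64(0.607), 5), (np.float64(0.61), 9), (np.float64(0.613), 11), (np.float64(0.616), 4)]
post [ 0.5686 -0.0483] [ 0.5843 -0.0305]
```

```bash
cat >> h.py <<'E'
from scipy.spatial.transform import Rotation as Ro
def plan(obs,pos,yaw):
    """target TCP pos (world), z_tool along horizontal dir at angle yaw (mod pi), tool down"""
    R0=Ro.from_quat(obs["ee_rot"]); best=None
    for k in(0,np.pi):
        z=np.array([np.cos(yaw+k),np.sin(yaw+k),0]);y=np.array([0,0,-1.]);x=np.cross(y,z)
        r=(R0.inv()*Ro.from_matrix(np.stack([x,y,z],1))).as_rotvec()
        if best is None or np.linalg.norm(r)<np.linalg.norm(best): best=r
    d=R0.inv().apply(np.array(pos)-obs["position"])
    return d.round(4),best.round(4)
E
python3 - <<'E'
from h import *
from workcell import get_obs
o=get_obs();R=Ro.from_quat(o["ee_rot"]).as_matrix();print(R.round(3))
print(plan(o,[.478,.2145,.16],np.radians(10.15)))
t=np.load("/tmp/top0.npz");s=np.load("/tmp/side0.npz")
R2,_=fr(np.radians(-13.3),[0,0])
for n,P in(("T",cloud(t)),("S",cloud(s))):
    H=P[...,:2]@R2
    for lo,hi in((.533,.5455),(.606,.620)):
        m=(abs(P[...,2]-.034)<.002)&(H[...,0]>lo)&(H[...,0]<hi)&(H[...,1]>-.02)&(H[...,1]<.2)
        v=cv2.fitLine((P[m][:,:2]*1000).astype(np.float32),cv2.DIST_HUBER,0,.01,.01).ravel()
        a=np.degrees(np.arctan2(v[1],v[0]))%180-90
        q=H[m];print(n,m.sum(),"yaw",round(a,2),"x",np.median(q[:,0]).round(4),"y",q[:,1].min().round(4),q[:,1].max().round(4))
C,_=fr(np.radians(10.15),[0,0])
for n,P in(("T",cloud(t)),("S",cloud(s))):
    reg=(abs(P[...,0]-.47)<.1)&(abs(P[...,1]-.255)<.1)
    m=reg&(abs(P[...,2]-.034)<.003);print(n,"caddy",cv2.minAreaRect((P[m][:,:2]*1000).astype(np.float32)))
    m=reg&(P[...,2]>.0915)&(P[...,2]<.099)
    k,l,st,ce=cv2.connectedComponentsWithStats(m.astype(np.uint8))
    for i in range(1,k):
        if st[i,4]>15: print(n,cv2.minAreaRect((P[l==i][:,:2]*1000).astype(np.float32)))
    for i in range(4):
        H=P[...,:2]@C
E
```

```text
[[ 0.929 -0.     0.37 ]
 [-0.37  -0.001  0.929]
 [ 0.    -1.    -0.001]]
(array([ 0.3648,  0.0709, -0.2485]), array([1.1000e-03, 1.0148e+00, 7.0000e-04]))
T 170 yaw -13.8 x 0.5405 y 0.0172 0.199
T 166 yaw -14.09 x 0.6132 y 0.0171 0.1986
S 131 yaw -13.07 x 0.5399 y 0.0149 0.1955
S 22 yaw -13.05 x 0.6148 y 0.0142 0.1809
T caddy ((471.00018310546875, 257.2700500488281), (84.71427154541016, 124.19499206542969), 10.154269218444824)
T ((478.088134765625, 215.9705047607422), (56.1408805847168, 12.61113166809082), 9.9613037109375)
T ((473.2339172363281, 243.5137939453125), (55.830841064453125, 12.657722473144531), 9.859491348266602)
T ((468.52374267578125, 270.8790588378906), (56.01904296875, 12.503876686096191), 10.347452163696289)
T ((463.1687316894531, 298.30889892578125), (55.753753662109375, 12.694842338562012), 9.452645301818848)
S caddy ((469.55108642578125, 253.93716430664062), (86.87449645996094, 131.62315368652344), 11.666150093078613)
S ((471.2471618652344, 252.4340057373047), (58.740966796875, 102.94804382324219), 9.95101261138916)
```

{"op": "send_rows", "data": {
  "motion": [
    [100, 0.363, 0.061, -0.25, 0.001, 1.015, 0.001],
    [100, 0.363, 0.061, -0.25, 0.001, 1.015, 0.001],
    [100, 0.363, 0.061, -0.25, 0.001, 1.015, 0.001],
    [100, 0.363, 0.061, -0.25, 0.001, 1.015, 0.001],
    [100, 0.363, 0.061, -0.25, 0.001, 1.015, 0.001],
    [100, 0.363, 0.061, -0.25, 0.001, 1.015, 0.001],
    [100, 0.363, 0.061, -0.25, 0.001, 1.015, 0.001],
    [100, 0.363, 0.061, -0.25, 0.001, 1.015, 0.001],
    [100, 0.363, 0.061, -0.25, 0.001, 1.015, 0.001],
    [100, 0.363, 0.061, -0.25, 0.001, 1.015, 0.001]
  ],
  "squeeze": 40
}}

```text
clock: 0.93
position: [0.4609, 0.2356, 0.1739]
ee_rot: [-0.541, 0.455, -0.454, 0.542]
ft_force: [0.8, 1.3, 0.6]
grip_width: 1.002
```

Run:
```python
from h import *
from workcell import *
o=get_obs();print(o["clock"],o["position"],o["joint_pos"].round(3) if hasattr(o["joint_pos"],'round') else o["joint_pos"]);print(plan(o,[.478,.2145,.16],np.radians(10)))
```

```text
0.9333 [0.46092481 0.23556792 0.17389533] [-0.828  0.133  0.291  1.835 -0.043  1.179 -0.348]
(array([0.0237, 0.0139, 0.0131]), array([-0.0004,  0.0009, -0.0015]))
```

{"op": "send_rows", "data": {
  "motion": [
    [100, 0.0237, 0.044, 0.013, 0, 0, 0],
    [100, 0.0237, 0.044, 0.013, 0, 0, 0],
    [100, 0.0237, 0.044, 0.013, 0, 0, 0]
  ]
}}

```text
clock: 1.18
position: [0.4766, 0.2138, 0.1275]
ee_rot: [0.543, -0.455, 0.454, -0.54]
ft_force: [-0.9, -0.3, -0.1]
grip_width: 0.997
```

Run:
```python
from h import *
from workcell import *
o=get_obs();print(o["clock"],np.round(o["position"],4));print(plan(o,[.478,.2145,.13],np.radians(10)))
for n in("side","top"):
    c=camera(n);np.savez(f"/tmp/{n}1.npz",**c)
    u,v=proj(c,o["position"]);print(n,u,v)
    u,v=int(u),int(v)
    zoom(c,f"pics/{n}1.png",u-50,v-50,u+50,v+50,6)
```

```text
1.1833 [0.4766 0.2138 0.1275]
(array([-0.0004, -0.0025,  0.0015]), array([ 0.0041, -0.001 ,  0.0011]))
side 251.68356276014458 199.5079701575747
top 193.4316118218478 285.8031204432472
```

View pics/side1.png

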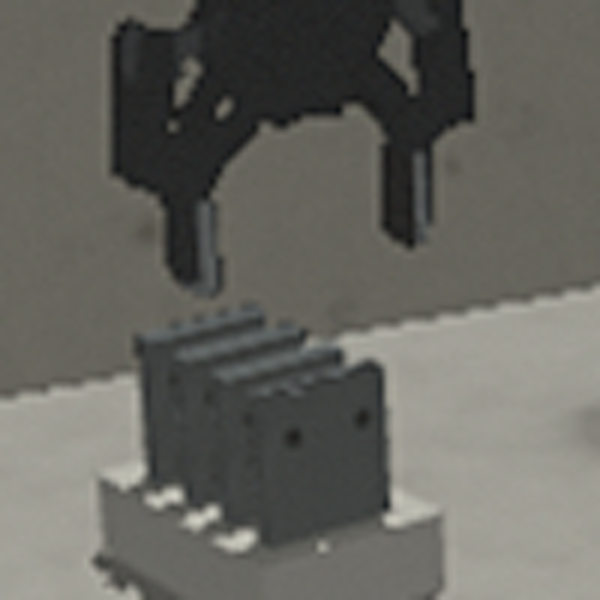

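View pics/top1.png

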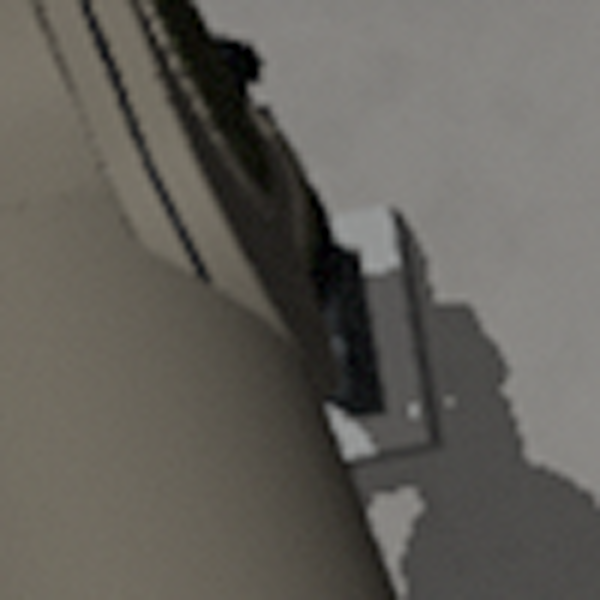

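{"op": "send_rows", "data": {
  "motion": [
    [100, 0, 0.032, 0.001, 0.004, -0.001, 0.001],
    [100, 0, 0.063, 0.001, 0.004, -0.001, 0.001],
    [100, 0, 0.063, 0.001, 0.004, -0.001, 0.001],
    [60, 0, 0.063, 0.001, 0.004, -0.001, 0.001],
    [30, 0, 0.063, 0.001, 0.004, -0.001, 0.001],
    [30, 0, 0.063, 0.001, 0.004, -0.001, 0.001],
    [30, 0, 0.063, 0.001, 0.004, -0.001, 0.001],
    [30, 0, 0.063, 0.001, 0.004, -0.001, 0.001]
  ],
  "squeeze": 40
}}

```text
clock: 1.95
position: [0.4793, 0.2181, 0.0698]
ee_rot: [-0.54, 0.453, -0.454, 0.546]
ft_force: [-2.7, -0.5, 6.1]
grip_width: 0.647
```

Run:
```python
from h import *
from workcell import *
o=get_obs();print(o["clock"],np.round(o["position"],4),o["grip_width"]);print(plan(o,[.4775,.214,.064],np.radians(10)))
for n in("side",):
    c=camera(n);np.savez(f"/tmp/{n}2.npz",**c)
    zoom(c,f"pics/{n}2.png",200,150,300,260,5)
```

```text
1.95 [0.4793 0.2181 0.0698] 0.6467807527258886
(array([ 0.0037,  0.0057, -0.0026]), array([-0.0074,  0.004 , -0.0044]))
```

View pics/side2.png

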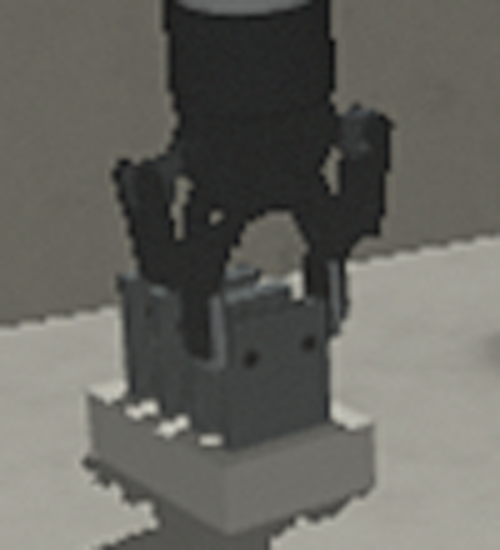

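The gripper has closed on the near spacer: pads at about (237,215) and (266,205) in full image pixels, opening ≈ 55 mm. The measured pose is a few mm off the command, so I'll let it settle.

{"op": "send_rows", "data": {
  "motion": [
    [30, 0, 0, 0, 0, 0, 0],
    [30, 0, 0, 0, 0, 0, 0],
    [30, 0, 0, 0, 0, 0, 0]
  ],
  "squeeze": 60
}}

```text
clock: 2.25
position: [0.4793, 0.218, 0.0699]
ee_rot: [-0.54, 0.453, -0.454, 0.546]
ft_force: [-2.6, -0.5, 7.6]
grip_width: 0.644
```

Run:
```python
from h import *
from workcell import *
o=get_obs();print(o["clock"],np.round(o["position"],4),o["grip_width"],o["joint_velocities"]);print(plan(o,[.4775,.214,.064],np.radians(10)))
```

```text
2.25 [0.4793 0.218  0.0699] 0.6443093389003265 [ 0.00017491 -0.0008671   0.00209925  0.00056315 -0.00080715 -0.00200772
  0.00088688]
(array([ 0.0037,  0.0059, -0.0026]), array([-0.0073,  0.0039, -0.0045]))
```

{"op": "send_rows", "data": {
  "motion": [
    [30, 0, -0.04, 0, 0, 0, 0],
    [30, 0, -0.08, 0, 0, 0, 0],
    [30, 0, -0.11, 0, 0, 0, 0],
    [30, 0, -0.11, 0, 0, 0, 0],
    [30, 0, -0.11, 0, 0, 0, 0],
    [30, 0, -0.11, 0, 0, 0, 0]
  ]
}}

```text
clock: 2.75
position: [0.4779, 0.2167, 0.1779]
ee_rot: [-0.54, 0.453, -0.454, 0.545]
ft_force: [-0.2, -0.2, -1.5]
grip_width: 0.64
```

Run:
```python
from h import *
from workcell import *
o=get_obs();print(o["clock"],np.round(o["position"],4),o["grip_width"],np.round(o["joint_velocities"],3),Ro.from_quat(o["ee_rot"]).as_matrix().round(4))
for n in("side","top"):
    c=camera(n);np.savez(f"/tmp/{n}3.npz",**c)
    u,v=map(int,proj(c,o["position"]))
    zoom(c,f"pics/{n}3.png",u-60,v-60,u+60,v+50,5)
```

```text
2.75 [0.4779 0.2167 0.1779] 0.6397812662367015 [ 0.004  0.024 -0.002  0.023 -0.002 -0.003  0.002] [[ 0.1773  0.0048  0.9842]
 [-0.9842  0.0041  0.1772]
 [-0.0032 -1.      0.0055]]
```

View pics/side3.png

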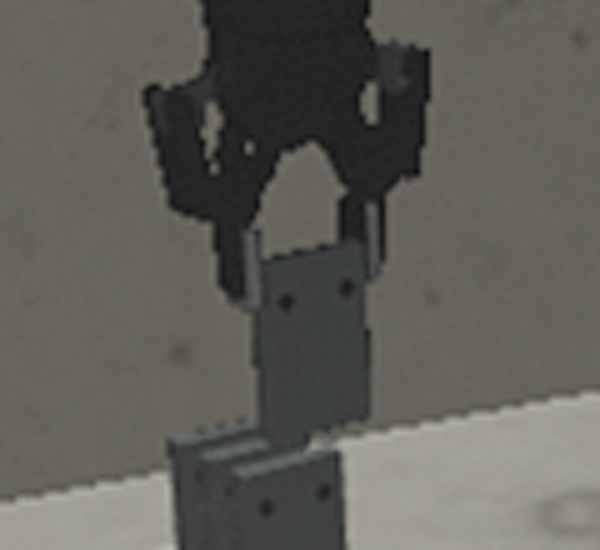

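View pics/top3.png

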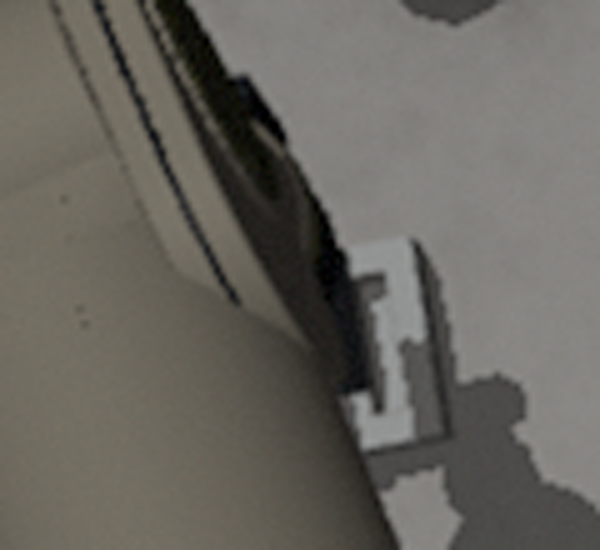

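Run:
```python
from h import *
from workcell import *
o=get_obs()
p=np.r_[fr(np.radians(-13.3),[0,0])[0]@[.5785,.0438],.165];print(p,plan(o,p,np.radians(-13.5)))
```

```text
[ 0.57306016 -0.09045854  0.165     ] (array([0.3189, 0.011 , 0.0398]), array([-0.0027,  0.4137, -0.0026]))
```

{"op": "send_rows", "data": {
  "motion": [
    [30, 0.03, 0.001, 0.004, 0, 0.05, 0],
    [30, 0.07, 0.002, 0.009, 0, 0.1, 0],
    [30, 0.11, 0.004, 0.014, 0, 0.15, 0],
    [30, 0.15, 0.005, 0.019, 0, 0.2, 0],
    [30, 0.19, 0.006, 0.024, 0, 0.25, 0],
    [30, 0.23, 0.008, 0.029, -0.001, 0.3, -0.001],
    [30, 0.27, 0.009, 0.034, -0.002, 0.36, -0.002],
    [30, 0.3, 0.01, 0.037, -0.003, 0.4, -0.003],
    [30, 0.319, 0.011, 0.04, -0.003, 0.414, -0.003],
    [30, 0.319, 0.011, 0.04, -0.003, 0.414, -0.003]
  ]
}}

```text
clock: 3.68
position: [0.5733, -0.0958, 0.1644]
ee_rot: [0.436, -0.556, 0.558, -0.435]
ft_force: [-0.9, -0.5, -0.7]
grip_width: 0.635
```

{"op": "send_rows", "data": {
  "motion": [
    [30, 0, 0, 0, 0, 0, 0],
    [30, 0, 0, 0, 0, 0, 0],
    [30, 0, 0, 0, 0, 0, 0]
  ]
}}

```text
clock: 3.93
position: [0.5735, -0.0889, 0.1651]
ee_rot: [-0.438, 0.555, -0.555, 0.438]
ft_force: [0.4, 1.1, -1.5]
grip_width: 0.637
```

Run:
```python
from h import *
from workcell import *
o=get_obs();print(o["clock"],np.round(o["position"],4),np.round(o["joint_velocities"],3))
p=np.r_[fr(np.radians(-13.3),[0,0])[0]@[.5785,.0438],.165];print(p,plan(o,p,np.radians(-13.5)))
for n in("side","top"):
    c=camera(n);np.savez(f"/tmp/{n}4.npz",**c)
    u,v=map(int,proj(c,np.array([.573,-.09,.1])))
    zoom(c,f"pics/{n}4.png",u-60,v-50,u+60,v+60,5)
```

```text
3.9333 [ 0.5735 -0.0889  0.1651] [-0.004 -0.007  0.    -0.001  0.    -0.001  0.001]
[ 0.57306016 -0.09045854  0.165     ] (array([ 0.0017,  0.0001, -0.0001]), array([ 0.0003,  0.0017, -0.0008]))
```

View pics/side4.png

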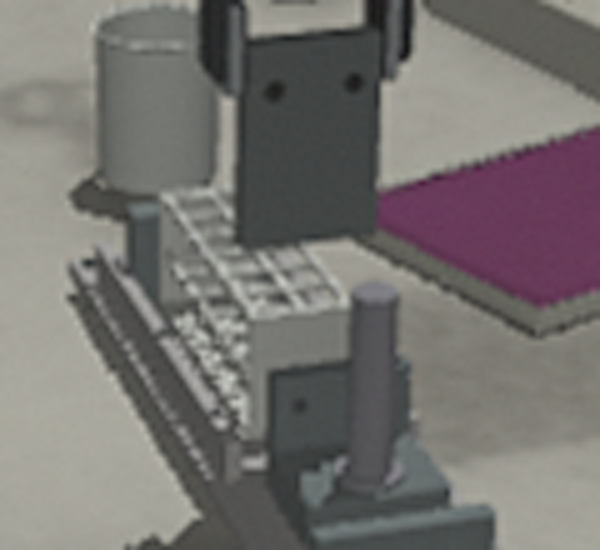

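View pics/top4.png

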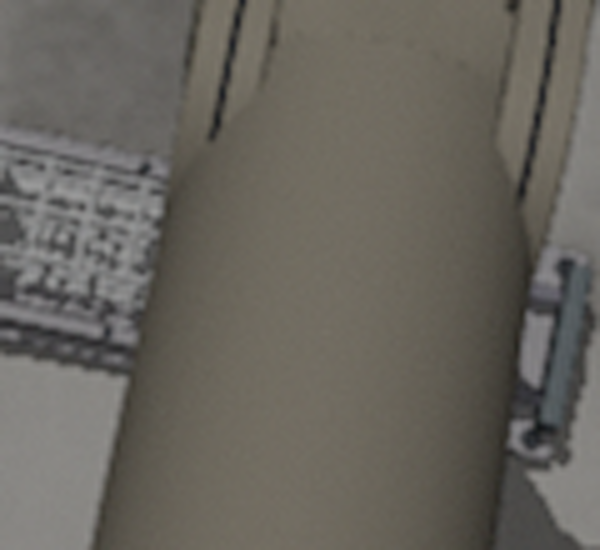

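```bash
cat >> h.py <<'E'
def facefit(c,box,lim,yaw=np.radians(-13.3)):
    """pixels in box (u0,v0,u1,v1) with holder y within lim: robust mean of y_h, slope vs x"""
    P=cloud(c);R,_=fr(yaw,[0,0]);H=P[...,:2]@R
    u0,v0,u1,v1=box;q=np.c_[H[v0:v1,u0:u1].reshape(-1,2),P[v0:v1,u0:u1,2].ravel()]
    q=q[(q[:,1]>lim[0])&(q[:,1]<lim[1])]
    A=np.c_[np.ones(len(q)),q[:,0]-.577,q[:,2]];m=np.ones(len(q),bool)
    for _ in range(4):
        s=np.linalg.lstsq(A[m],q[m,1],rcond=None)[0];r=abs(q[:,1]-A@s);m=r<max(.0015,2*np.median(r[m]))
    return m.sum(),np.median(q[m],0).round(4),s.round(4),np.std((q[:,1]-A@s)[m]).round(4),np.percentile(q[m,0],[1,99]).round(4),np.percentile(q[m,2],[1,99]).round(4)
E
python3 - <<'E'
from h import *
c=np.load("/tmp/side4.npz");o=[.5735,-.0889,.165]
print("tcp h",fr(np.radians(-13.3),0)[0].T@np.array(o[:2]))
u,v=map(int,proj(c,np.array([.573,-.09,.1])));print(u,v)
f=lambda a,b,d,e:(u-60+a//5,v-50+b//5,u-60+d//5,v-50+e//5)
print("spacer",facefit(c,f(245,60,372,235),(0,.08)))
print("rack",facefit(c,f(255,322,345,365),(.02,.08)))
print("jawback",facefit(c,f(275,380,345,470),(-.04,.03)))
P=cloud(c);H=P[...,:2]@fr(np.radians(-13.3),0)[0]
for vv in range(v+10,v+45,2):
    print(vv,[(round(H[vv,uu,1]*1000),round(P[vv,uu,2]*1000)) for uu in range(u-8,u+8,3)])
E
```

```text
tcp h [0.57856951 0.04541792]
358 249
spacer (np.int64(510), array([0.5759, 0.036 , 0.1508]), array([ 0.0367, -0.0005, -0.005 ]), np.float64(0.0008), array([0.552 , 0.6014]), array([0.1112, 0.1838]))
rack (np.int64(93), array([0.5798, 0.0475, 0.0593]), array([ 0.0506,  0.0326, -0.0526]), np.float64(0.0008), array([0.5604, 0.5973]), array([0.0488, 0.0705]))
jawback (np.int64(127), array([ 0.565 , -0.0071,  0.0563]), array([-0.0111,  0.0636,  0.0851]), np.float64(0.001), array([0.5508, 0.5778]), array([0.0404, 0.0707]))
259 [(161, 22), (167, 19), (60, 71), (130, 35), (129, 35), (55, 71)]
261 [(53, 72), (51, 72), (49, 72), (47, 72), (44, 73), (46, 71)]
263 [(50, 69), (45, 70), (45, 70), (45, 69), (47, 67), (46, 67)]
265 [(46, 66), (50, 63), (49, 63), (47, 64), (49, 61), (46, 62)]
267 [(47, 62), (48, 60), (48, 59), (47, 59), (49, 57), (48, 57)]
269 [(45, 58), (47, 56), (48, 55), (46, 55), (48, 53), (49, 52)]
271 [(51, 51), (50, 50), (47, 51), (44, 51), (47, 49), (4, 71)]
273 [(46, 49), (3, 71), (-1, 72), (1, 70), (-4, 72), (-1, 69)]
275 [(49, 43), (-5, 71), (-5, 70), (-6, 69), (-6, 68), (-6, 68)]
277 [(46, 40), (-6, 67), (-6, 66), (-8, 66), (-7, 65), (-4, 62)]
279 [(44, 36), (-7, 63), (-6, 62), (-9, 62), (-6, 60), (-7, 59)]
281 [(53, 27), (-6, 58), (-9, 59), (-8, 58), (-7, 56), (-6, 55)]
283 [(49, 24), (-3, 52), (-9, 55), (-4, 51), (-7, 52), (-5, 50)]
285 [(48, 21), (-6, 50), (-5, 48), (-7, 49), (-5, 47), (-6, 46)]
287 [(48, 16), (-5, 45), (-6, 45), (-9, 45), (-4, 42), (-6, 41)]
289 [(34, 19), (-5, 40), (-5, 40), (-10, 42), (-12, 42), (-14, 42)]
291 [(28, 18), (-14, 41), (-18, 43), (-17, 41), (-17, 40), (-18, 40)]
293 [(23, 17), (-16, 38), (-23, 41), (-25, 41), (-26, 41), (-36, 46)]
```

The side view shows the held spacer vertical, its lower edge at about (359,247). Measured in the holder axes, its front face is at y 48 mm, the rack face at 47.5 and the jaw face at about 5, so the gap is ≈ 42.5 mm, which means 3 spacers. I'll shift 2.5 mm towards the jaw and lower.

{"op": "send_rows", "data": {
  "motion": [
    [30, 0.0025, 0, 0, 0, 0.002, 0],
    [30, 0.0025, 0.03, 0, 0, 0.002, 0],
    [30, 0.0025, 0.055, 0, 0, 0.002, 0],
    [30, 0.0025, 0.072, 0, 0, 0.002, 0],
    [30, 0.0025, 0.08, 0, 0, 0.002, 0],
    [30, 0.0025, 0.085, 0, 0, 0.002, 0],
    [30, 0.0025, 0.085, 0, 0, 0.002, 0],
    [30, 0.0025, 0.085, 0, 0, 0.002, 0]
  ]
}}

```text
clock: 4.7
position: [0.5739, -0.0928, 0.0815]
ee_rot: [0.437, -0.555, 0.556, -0.438]
ft_force: [0.6, 0.3, -0.5]
grip_width: 0.638
```

Run:
```python
from h import *
from workcell import *
o=get_obs();print(o["clock"],np.round(o["position"],4),np.round(o["ft_force"],2))
c=camera("side");np.savez("/tmp/side5.npz",**c)
print("spacer",facefit(c,(345,235,372,262),(0,.08)))
zoom(c,"pics/side5.png",298,190,418,310,5)
```

```text
4.7 [ 0.5739 -0.0928  0.0815] [ 0.55  0.34 -0.47]
spacer (np.int64(236), array([0.5729, 0.0323, 0.0956]), array([ 0.0324,  0.0181, -0.0001]), np.float64(0.0009), array([0.5469, 0.6009]), array([0.0795, 0.1369]))
```

View pics/side5.png

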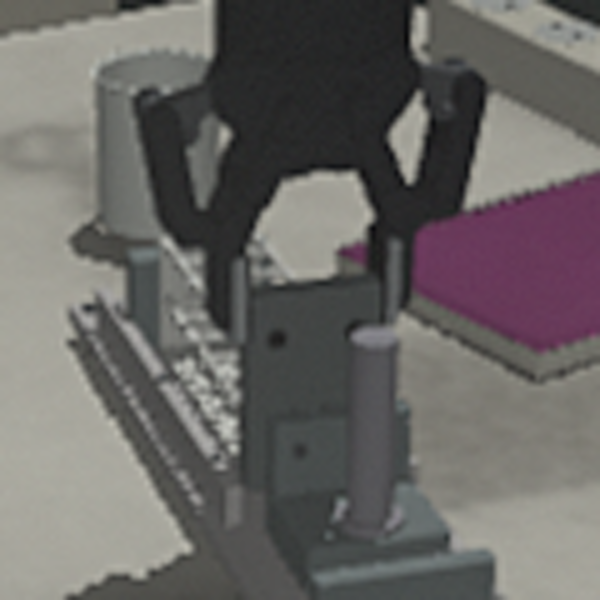

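The spacer is inside the gap, in front of the rack face with about 3 mm clearance. Its visible edge runs from (347,245) down to (347,287). I'll lower to contact.

{"op": "send_rows", "data": {
  "motion": [
    [30, 0, 0.003, 0, 0, 0, 0],
    [30, 0, 0.005, 0, 0, 0, 0],
    [30, 0, 0.006, 0, 0, 0, 0],
    [30, 0, 0.007, 0, 0, 0, 0],
    [30, 0, 0.007, 0, 0, 0, 0],
    [30, 0, 0.007, 0, 0, 0, 0]
  ]
}}

```text
clock: 5.25
position: [0.574, -0.0928, 0.0762]
ee_rot: [0.436, -0.556, 0.556, -0.438]
ft_force: [-9.1, 2.7, 24.7]
grip_width: 0.633
```

{"op": "send_rows", "data": {
  "motion": [
    [30, 0, -0.0012, 0, 0, 0, 0],
    [30, -0.001, -0.0012, 0, 0, 0, 0],
    [30, -0.002, -0.0012, 0, 0, 0, 0],
    [30, -0.002, -0.0012, 0, 0, 0, 0]
  ]
}}

```text
clock: 5.58
position: [0.5742, -0.0919, 0.0762]
ee_rot: [0.436, -0.555, 0.557, -0.437]
ft_force: [-4.6, -2.1, 12.8]
grip_width: 0.636
```

{"op": "send_rows", "data": {
  "motion": [
    [30, 0, -0.0007, 0, 0, 0, 0],
    [30, -0.0008, -0.0007, 0, 0, 0, 0],
    [30, -0.0015, -0.0007, 0, 0, 0, 0],
    [30, -0.0015, -0.0007, 0, 0, 0, 0]
  ]
}}

```text
clock: 5.92
position: [0.5744, -0.0905, 0.0763]
ee_rot: [0.437, -0.555, 0.557, -0.437]
ft_force: [-2.8, -3.8, 7.8]
grip_width: 0.639
```

{"op": "send_rows", "data": {
  "motion": [
    [30, -0.0008, -0.0003, 0, 0, 0, 0],
    [30, -0.0013, -0.0003, 0, 0, 0, 0],
    [30, -0.0013, -0.0003, 0, 0, 0, 0]
  ]
}}

```text
clock: 6.17
position: [0.5748, -0.089, 0.0763]
ee_rot: [0.437, -0.555, 0.557, -0.437]
ft_force: [-1.7, -3.7, 6.5]
grip_width: 0.641
```

{"op": "send_rows", "data": {
  "motion": [
    [30, -0.0008, -0.0003, 0, 0, 0, 0],
    [30, -0.0012, -0.0003, 0, 0, 0, 0],
    [30, -0.0012, -0.0003, 0, 0, 0, 0]
  ]
}}

```text
clock: 6.42
position: [0.5747, -0.0888, 0.0763]
ee_rot: [0.437, -0.555, 0.557, -0.437]
ft_force: [-1.3, -7.1, 4.0]
grip_width: 0.638
```

Run:
```python
from h import *
from workcell import *
o=get_obs();print(o["clock"],np.round(o["position"],4),np.round(o["ft_force"],2))
c=camera("side");np.savez("/tmp/side6.npz",**c)
print("spacer",facefit(c,(345,240,372,264),(0,.08)))
zoom(c,"pics/side6.png",298,190,418,310,5)
```

```text
6.4167 [ 0.5747 -0.0888  0.0763] [-1.26 -7.09  4.02]
spacer (np.int64(260), array([0.5742, 0.0362, 0.0901]), array([0.0359, 0.0149, 0.0064]), np.float64(0.0011), array([0.5479, 0.6026]), array([0.0719, 0.1212]))
```

View pics/side6.png

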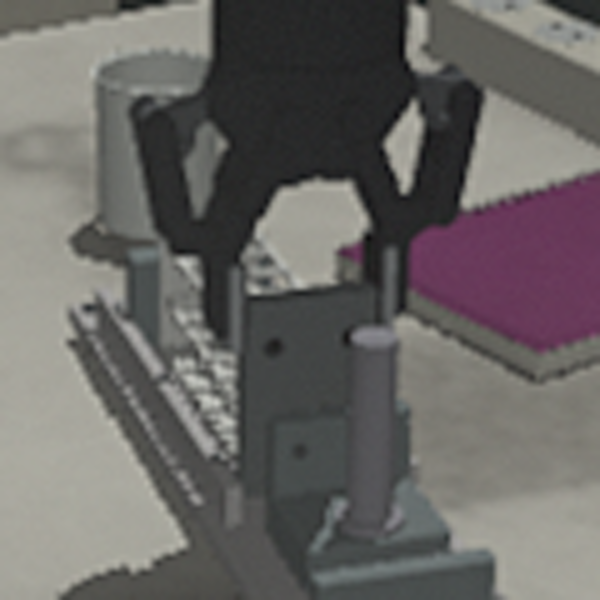

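The spacer now touches the rack: motion stopped and the force rose to 7 N. I'll release and go for the next spacer, gripping off-centre so that the pads stay clear of this one.

{"op": "send_rows", "data": {
  "motion": [
    [50, 0.0003, 0, 0, 0, 0, 0],
    [85, 0.0003, 0, 0, 0, 0, 0],
    [100, 0.0003, 0, 0, 0, 0, 0],
    [100, 0.0003, 0, 0, 0, 0, 0],
    [100, 0.0003, -0.02, 0, 0, 0, 0],
    [100, 0.0003, -0.05, 0, 0, 0, 0],
    [100, 0.0003, -0.08, 0, 0, 0, 0],
    [100, 0.0003, -0.1, 0, 0, 0, 0],
    [100, 0.0003, -0.1, 0, 0, 0, 0],
    [100, 0.0003, -0.1, 0, 0, 0, 0]
  ]
}}

```text
clock: 7.3
position: [0.5752, -0.0867, 0.1769]
ee_rot: [0.436, -0.555, 0.556, -0.438]
ft_force: [0.3, 0.1, -0.5]
grip_width: 1.002
```

Run:
```python
from h import *
from workcell import *
o=get_obs();print(o["clock"],np.round(o["position"],4),np.round(o["ft_force"],2))
c=camera("side");np.savez("/tmp/side7.npz",**c)
print("spacer",facefit(c,(345,246,368,268),(0,.08)))
zoom(c,"pics/side7.png",298,190,418,310,5)
print(plan(o,[.4758,.2381,.16],np.radians(10)))
```

```text
7.3 [ 0.5752 -0.0867  0.1769] [ 0.35  0.14 -0.5 ]
spacer (np.int64(253), array([0.5732, 0.0363, 0.0837]), array([ 0.0353, -0.0044,  0.0128]), np.float64(0.001), array([0.5507, 0.5945]), array([0.0631, 0.1031]))
(array([-0.2924,  0.0169, -0.173 ]), array([-0.0028, -0.4118, -0.001 ]))
```

View pics/side7.png

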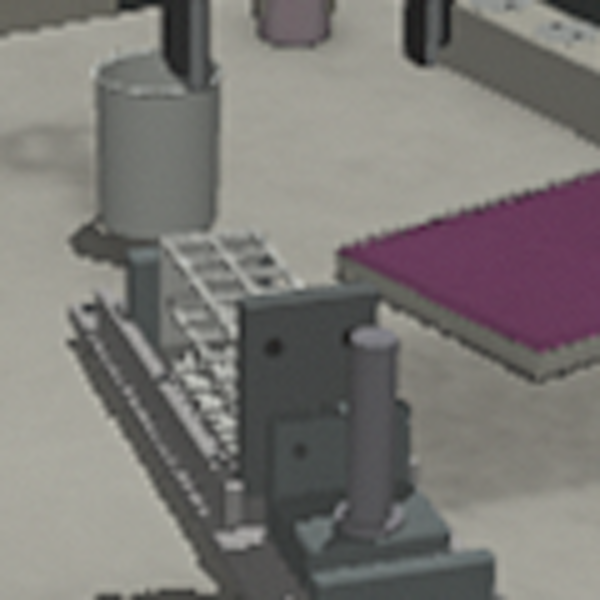

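Spacer 1 stands upright against the rack, with its top edge at about (361,248) px. Next spacer.

{"op": "send_rows", "data": {
  "motion": [
    [100, -0.03, 0.002, -0.018, 0, -0.05, 0],
    [100, -0.065, 0.004, -0.038, 0, -0.1, 0],
    [100, -0.1, 0.006, -0.059, 0, -0.15, 0],
    [100, -0.135, 0.008, -0.08, 0, -0.2, 0],
    [100, -0.17, 0.01, -0.101, -0.001, -0.25, 0],
    [100, -0.205, 0.012, -0.121, -0.001, -0.3, 0],
    [100, -0.24, 0.014, -0.142, -0.002, -0.35, 0],
    [100, -0.27, 0.016, -0.16, -0.003, -0.39, -0.001],
    [100, -0.2924, 0.017, -0.173, -0.003, -0.412, -0.001],
    [100, -0.2924, 0.017, -0.173, -0.003, -0.412, -0.001]
  ]
}}

```text
clock: 8.18
position: [0.4717, 0.2438, 0.1571]
ee_rot: [0.545, -0.453, 0.45, -0.542]
ft_force: [-0.8, -0.2, -0.9]
grip_width: 0.998
```

{"op": "send_rows", "data": {
  "motion": [
    [100, 0, 0.02, 0, 0, 0, 0],
    [100, 0, 0.03, 0, 0, 0, 0],
    [100, 0, 0.03, 0, 0, 0, 0],
    [100, 0, 0.03, 0, 0, 0, 0]
  ]
}}

```text
clock: 8.52
position: [0.4748, 0.2367, 0.1281]
ee_rot: [0.543, -0.456, 0.454, -0.54]
ft_force: [0.3, 0.9, 0.3]
grip_width: 1.002
```

Run:
```python
from h import *
from workcell import *
o=get_obs();print(o["clock"],np.round(o["position"],4),np.round(o["joint_velocities"],3))
print(plan(o,[.4758,.2381,.068],np.radians(10)))
```

```text
8.5167 [0.4748 0.2367 0.1281] [-0.002 -0.021  0.003 -0.026  0.001  0.006 -0.002]
(array([-0.0013,  0.0601,  0.0015]), array([ 0.0046, -0.0016,  0.0015]))
```

{"op": "send_rows", "data": {
  "motion": [
    [100, -0.001, 0.03, 0.0015, 0.005, -0.002, 0.001],
    [100, -0.001, 0.059, 0.0015, 0.005, -0.002, 0.001],
    [100, -0.001, 0.059, 0.0015, 0.005, -0.002, 0.001],
    [100, -0.001, 0.059, 0.0015, 0.005, -0.002, 0.001],
    [100, -0.001, 0.059, 0.0015, 0.005, -0.002, 0.001]
  ]
}}

```text
clock: 8.93
position: [0.4774, 0.239, 0.0717]
ee_rot: [-0.54, 0.454, -0.455, 0.543]
ft_force: [0.1, -0.8, -0.1]
grip_width: 0.998
```

Run:
```python
from h import *
from workcell import *
o=get_obs();print(o["clock"],np.round(o["position"],4),np.round(o["ft_force"],3))
print(plan(o,[.4758,.2381,.068],np.radians(10)))
c=camera("side");np.savez("/tmp/side8.npz",**c)
zoom(c,"pics/side8.png",200,150,300,260,5)
```

```text
8.9333 [0.4774 0.239  0.0717] [ 0.103 -0.768 -0.066]
(array([ 0.0006,  0.0037, -0.0018]), array([-0.0041,  0.0008, -0.0013]))
```

View pics/side8.png

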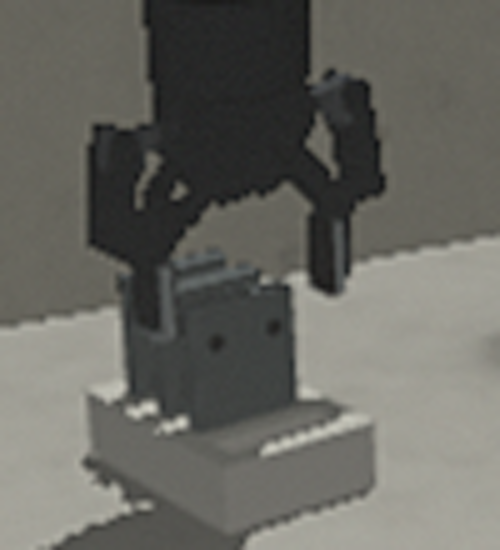

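{"op": "send_rows", "data": {
  "motion": [
    [60, 0.0005, 0.003, -0.0017, -0.004, 0, -0.001],
    [30, 0.0005, 0.003, -0.0017, -0.004, 0, -0.001],
    [30, 0.0005, 0.003, -0.0017, -0.004, 0, -0.001],
    [30, 0.0005, 0.003, -0.0017, -0.004, 0, -0.001],
    [30, 0.0005, 0.003, -0.0017, -0.004, 0, -0.001],
    [30, 0.0005, 0.003, -0.0017, -0.004, 0, -0.001]
  ]
}}

```text
clock: 9.48
position: [0.4751, 0.2384, 0.0681]
ee_rot: [0.542, -0.454, 0.454, -0.542]
ft_force: [-2.8, -1.0, 7.7]
grip_width: 0.641
```

{"op": "send_rows", "data": {
  "motion": [
    [30, 0, 0, 0, 0, 0, 0],
    [30, 0, -0.03, 0, 0, 0, 0],
    [30, 0, -0.07, 0, 0, 0, 0],
    [30, 0, -0.105, 0, 0, 0, 0],
    [30, 0, -0.105, 0, 0, 0, 0],
    [30, 0, -0.105, 0, 0, 0, 0]
  ]
}}

```text
clock: 9.98
position: [0.4761, 0.2388, 0.1743]
ee_rot: [-0.541, 0.454, -0.454, 0.543]
ft_force: [-0.6, 0.8, -0.6]
grip_width: 0.638
```

Run:
```python
from h import *
from workcell import *
o=get_obs();print(o["clock"],np.round(o["position"],4),np.round(o["ft_force"],3))
# ref spacer1: TCP y_h .0458 with offset ~-.0026; now offset +.0042 ; want spacer2 centre 12+3mm behind
R=fr(np.radians(-13.3),0)[0]; h=R.T@np.array([.5747,-.0888]);print(h)
p=np.r_[R@(h-[0.,.015+.0070]),.17];print(p,plan(o,p,np.radians(-13.5)))
c=camera("side");np.savez("/tmp/side9.npz",**c)
zoom(c,"pics/side9.png",200,110,300,220,5)
```

```text
9.9833 [0.4761 0.2388 0.1743] [-0.646  0.8   -0.587]
[0.57971431 0.0457913 ]
[ 0.56963891 -0.11020994  0.17      ] (array([0.36  , 0.0037, 0.0309]), array([-0.0023,  0.4116, -0.0025]))
```

View pics/side9.png

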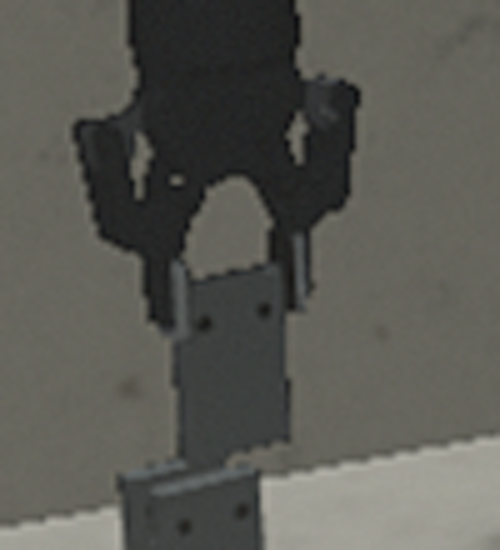

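{"op": "send_rows", "data": {
  "motion": [
    [30, 0.03, 0, 0.003, 0, 0.04, 0],
    [30, 0.07, 0.001, 0.006, 0, 0.09, 0],
    [30, 0.11, 0.001, 0.009, 0, 0.13, 0],
    [30, 0.15, 0.002, 0.013, 0, 0.18, 0],
    [30, 0.19, 0.002, 0.016, -0.001, 0.22, -0.001],
    [30, 0.23, 0.003, 0.02, -0.001, 0.27, -0.001],
    [30, 0.27, 0.003, 0.023, -0.002, 0.31, -0.002],
    [30, 0.31, 0.003, 0.027, -0.002, 0.36, -0.002],
    [30, 0.34, 0.004, 0.029, -0.002, 0.4, -0.002],
    [30, 0.36, 0.004, 0.031, -0.002, 0.412, -0.002]
  ]
}}

```text
clock: 10.87
position: [0.5675, -0.115, 0.1664]
ee_rot: [-0.438, 0.557, -0.557, 0.433]
ft_force: [-0.1, -0.2, -1.1]
grip_width: 0.64
```

{"op": "send_rows", "data": {
  "motion": [
    [30, 0, 0, 0, 0, 0, 0],
    [30, 0, 0, 0, 0, 0, 0],
    [30, 0, 0, 0, 0, 0, 0],
    [30, 0, 0, 0, 0, 0, 0]
  ]
}}

```text
clock: 11.2
position: [0.5682, -0.1093, 0.1674]
ee_rot: [-0.44, 0.555, -0.554, 0.437]
ft_force: [0.9, -0.1, -0.8]
grip_width: 0.639
```

Run:
```python
from h import *
from workcell import *
o=get_obs();print(o["clock"],np.round(o["position"],4),np.round(o["ft_force"],3))
R=fr(np.radians(-13.3),0)[0]; h=R.T@np.array([.5747,-.0888]);print(R.T@np.array(o["position"][:2]))
p=np.r_[R@(h-[0.,.022]),.17];print(p,plan(o,p,np.radians(-13.5)))
c=camera("side");np.savez("/tmp/side10.npz",**c)
zoom(c,"pics/side10.png",298,190,418,310,5)
print("spacer",facefit(c,(348,212,371,240),(0,.08)))
print("jawback",facefit(c,(355,276,367,284),(-.04,.03)))
```

```text
11.2 [ 0.5682 -0.1093  0.1674] [ 0.921 -0.113 -0.797]
[0.57815101 0.02433712]
[ 0.56963891 -0.11020994  0.17      ] (array([ 0.0006, -0.0026,  0.0016]), array([0.0039, 0.0017, 0.0028]))
spacer (np.int64(411), array([0.5733, 0.022 , 0.1576]), array([ 0.0235,  0.0067, -0.009 ]), np.float64(0.0009), array([0.5498, 0.5939]), array([0.1305, 0.1874]))
jawback (np.int64(68), array([ 0.5672, -0.0065,  0.0594]), array([ 0.0055,  0.0044, -0.1976]), np.float64(0.0008), array([0.5548, 0.5785]), array([0.0492, 0.0688]))
```

View pics/side10.png

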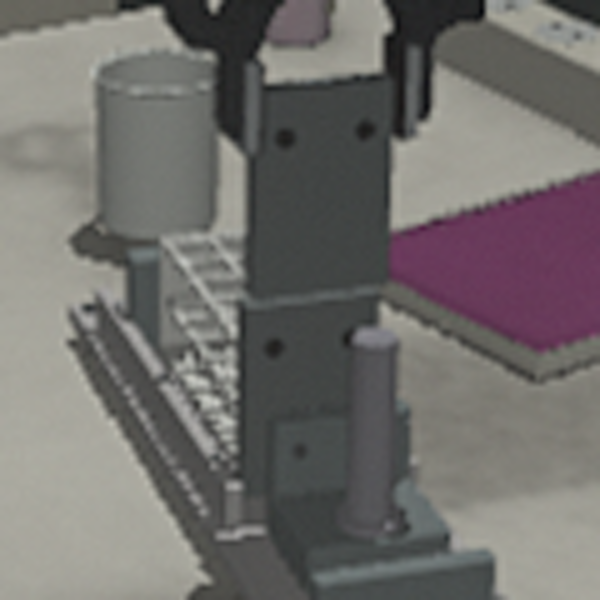

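Held spacer 2 is above the gap, its lower edge at about (361,249). Its front face is at y 34 mm against 36.2 for the placed spacer, so there's about 2 mm clearance. I'll add 1 mm and lower.

{"op": "send_rows", "data": {
  "motion": [
    [30, 0.0012, 0, 0.0015, 0.004, 0.002, 0.003],
    [30, 0.0012, 0.03, 0.0015, 0.004, 0.002, 0.003],
    [30, 0.0012, 0.055, 0.0015, 0.004, 0.002, 0.003],
    [30, 0.0012, 0.075, 0.0015, 0.004, 0.002, 0.003],
    [30, 0.0012, 0.083, 0.0015, 0.004, 0.002, 0.003],
    [30, 0.0012, 0.087, 0.0015, 0.004, 0.002, 0.003],
    [30, 0.0012, 0.087, 0.0015, 0.004, 0.002, 0.003],
    [30, 0.0012, 0.087, 0.0015, 0.004, 0.002, 0.003]
  ]
}}

```text
clock: 11.92
position: [0.5702, -0.1126, 0.0822]
ee_rot: [0.436, -0.555, 0.557, -0.438]
ft_force: [-0.1, 0.3, -0.7]
grip_width: 0.64
```

Free so far. Down to the plate.

{"op": "send_rows", "data": {
  "motion": [
    [30, 0, 0.003, 0, 0, 0, 0],
    [30, 0, 0.006, 0, 0, 0, 0],
    [30, 0, 0.008, 0, 0, 0, 0],
    [30, 0, 0.0085, 0, 0, 0, 0],
    [30, 0, 0.0085, 0, 0, 0, 0]
  ]
}}

```text
clock: 12.33
position: [0.5701, -0.1127, 0.0743]
ee_rot: [0.436, -0.555, 0.556, -0.438]
ft_force: [-4.4, 0.8, 14.1]
grip_width: 0.644
```

Run:
```python
from h import *
from workcell import *
o=get_obs();print(o["clock"],np.round(o["position"],4),np.round(o["ft_force"],3))
c=camera("side")
zoom(c,"pics/side11.png",298,190,418,310,5)
print("spacer",facefit(c,(348,250,370,268),(0,.08)))
```

```text
12.3333 [ 0.5701 -0.1127  0.0743] [-4.432  0.793 14.097]
spacer (np.int64(202), array([0.5733, 0.019 , 0.0903]), array([ 0.0216,  0.1812, -0.0228]), np.float64(0.0014), array([0.5467, 0.5909]), array([0.071 , 0.1145]))
```

View pics/side11.png

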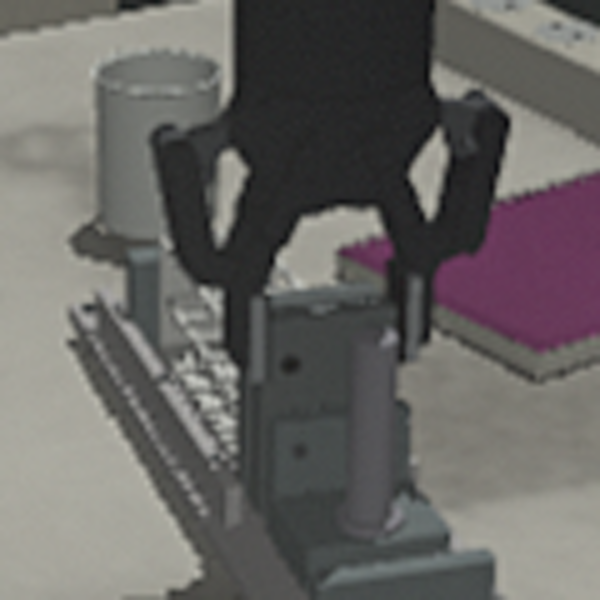

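{"op": "send_rows", "data": {
  "motion": [
    [30, 0, -0.001, 0, 0, 0, 0],
    [30, -0.001, -0.001, 0, 0, 0, 0],
    [30, -0.002, -0.001, 0, 0, 0, 0],
    [30, -0.003, -0.001, 0, 0, 0, 0],
    [30, -0.003, -0.001, 0, 0, 0, 0]
  ]
}}

```text
clock: 12.8
position: [0.5703, -0.1113, 0.0743]
ee_rot: [0.437, -0.555, 0.557, -0.437]
ft_force: [-2.6, -4.5, 8.0]
grip_width: 0.637
```

{"op": "send_rows", "data": {
  "motion": [
    [30, -0.0008, 0, 0, 0, 0, 0],
    [30, -0.0012, 0, 0, 0, 0, 0],
    [30, -0.0012, 0, 0, 0, 0, 0]
  ]
}}

```text
clock: 13.05
position: [0.5709, -0.1097, 0.0744]
ee_rot: [0.437, -0.555, 0.557, -0.437]
ft_force: [-1.8, -3.0, 6.3]
grip_width: 0.642
```

{"op": "send_rows", "data": {
  "motion": [
    [30, -0.0008, -0.0002, 0, 0, 0, 0],
    [30, -0.0012, -0.0002, 0, 0, 0, 0],
    [30, -0.0012, -0.0002, 0, 0, 0, 0]
  ]
}}

```text
clock: 13.3
position: [0.5709, -0.109, 0.0744]
ee_rot: [0.437, -0.555, 0.557, -0.437]
ft_force: [-1.7, -6.5, 5.8]
grip_width: 0.639
```

{"op": "send_rows", "data": {
  "motion": [
    [30, -0.0006, -0.0002, 0, 0, 0, 0],
    [30, -0.0008, -0.0002, 0, 0, 0, 0],
    [30, -0.0008, -0.0002, 0, 0, 0, 0]
  ]
}}

```text
clock: 13.55
position: [0.5709, -0.1089, 0.0744]
ee_rot: [0.437, -0.555, 0.557, -0.437]
ft_force: [-1.2, -7.7, 4.4]
grip_width: 0.639
```

Run:
```python
from h import *
from workcell import *
o=get_obs();print(o["clock"],np.round(o["position"],4),np.round(o["ft_force"],3))
c=camera("side")
zoom(c,"pics/side12.png",298,190,418,310,5)
print("spacer",facefit(c,(350,254,368,268),(0,.08)))
```

```text
13.55 [ 0.5709 -0.1089  0.0744] [-1.232 -7.714  4.372]
spacer (np.int64(140), array([0.5738, 0.0229, 0.085 ]), array([ 0.0258, -0.0073, -0.0347]), np.float64(0.0009), array([0.5562, 0.5895]), array([0.0703, 0.1008]))
```

View pics/side12.png

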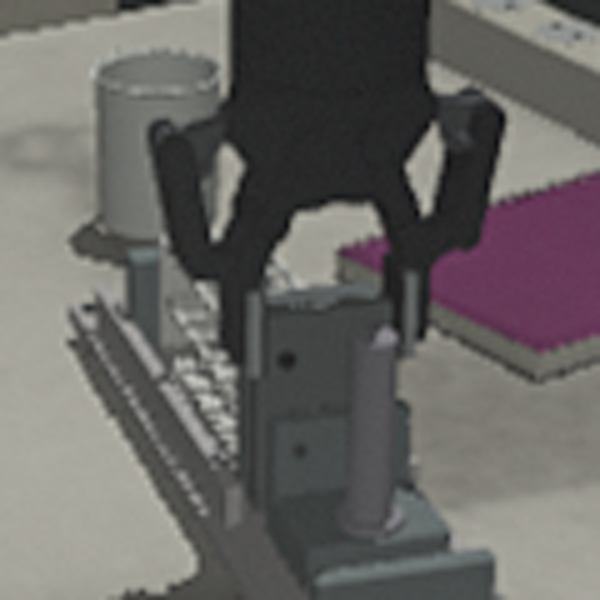

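Spacer 2 is in contact with spacer 1: it stalled with the force at about 7.7 N. Releasing.

{"op": "send_rows", "data": {
  "motion": [
    [50, 0.0003, 0, 0, 0, 0, 0],
    [85, 0.0003, 0, 0, 0, 0, 0],
    [100, 0.0003, 0, 0, 0, 0, 0],
    [100, 0.0003, 0, 0, 0, 0, 0],
    [100, 0.0003, -0.02, 0, 0, 0, 0],
    [100, 0.0003, -0.05, 0, 0, 0, 0],
    [100, 0.0003, -0.08, 0, 0, 0, 0],
    [100, 0.0003, -0.1, 0, 0, 0, 0],
    [100, 0.0003, -0.1, 0, 0, 0, 0],
    [100, 0.0003, -0.1, 0, 0, 0, 0]
  ]
}}

```text
clock: 14.43
position: [0.5714, -0.1063, 0.1748]
ee_rot: [0.436, -0.555, 0.556, -0.438]
ft_force: [0.5, -0.1, -1.3]
grip_width: 1.002
```

Run:
```python
from h import *
from workcell import *
o=get_obs();print(o["clock"],np.round(o["position"],4),np.round(o["ft_force"],2))
c=camera("side");np.savez("/tmp/side13.npz",**c)
print("spacer",facefit(c,(352,254,368,268),(0,.08)))
zoom(c,"pics/side13.png",298,190,418,310,5)
print(plan(o,[.4710,.2658,.13],np.radians(10)))
```

```text
14.4333 [ 0.5714 -0.1063  0.1748] [ 0.53 -0.13 -1.32]
spacer (np.int64(134), array([0.5714, 0.0185, 0.0872]), array([ 0.0222, -0.0399, -0.0436]), np.float64(0.0008), array([0.5568, 0.5882]), array([0.0723, 0.1022]))
(array([-0.338 ,  0.0446, -0.1852]), array([-3.400e-03, -4.117e-01, -4.000e-04]))
```

View pics/side13.png

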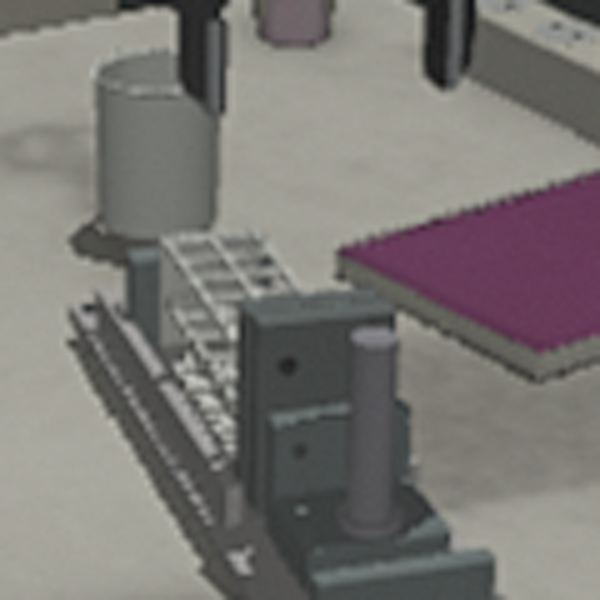

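Two spacers stand upright together with their top edges near (361,250). The fit suggests spacer 2 may have shifted 2–4 mm towards the jaw, so I'll check with the top camera once the arm is away.

{"op": "send_rows", "data": {
  "motion": [
    [100, -0.035, 0, -0.019, 0, -0.045, 0],
    [100, -0.07, 0, -0.038, 0, -0.09, 0],
    [100, -0.105, 0, -0.057, 0, -0.135, 0],
    [100, -0.14, 0, -0.077, 0, -0.18, 0],
    [100, -0.175, 0, -0.096, -0.001, -0.225, 0],
    [100, -0.21, 0, -0.115, -0.001, -0.27, 0],
    [100, -0.245, 0, -0.134, -0.002, -0.315, 0],
    [100, -0.28, 0.01, -0.153, -0.003, -0.36, 0],
    [100, -0.315, 0.025, -0.173, -0.003, -0.4, 0],
    [100, -0.338, 0.042, -0.185, -0.003, -0.412, 0]
  ]
}}

```text
clock: 15.32
position: [0.4684, 0.2693, 0.1305]
ee_rot: [0.543, -0.454, 0.452, -0.543]
ft_force: [-0.2, 0.5, 0.5]
grip_width: 1.001
```

{"op": "send_rows", "data": {
  "motion": [
    [100, 0, 0, 0, 0, 0, 0],
    [100, 0, 0, 0, 0, 0, 0],
    [100, 0, 0, 0, 0, 0, 0]
  ]
}}

```text
clock: 15.57
position: [0.4704, 0.2644, 0.1307]
ee_rot: [0.543, -0.455, 0.454, -0.54]
ft_force: [0.5, 0.1, 0.3]
grip_width: 1.002
```

Run:
```python
from h import *
from workcell import *
o=get_obs();print(o["clock"],np.round(o["position"],4),np.round(o["ft_force"],2))
print(plan(o,[.4710,.2658,.068],np.radians(10)))
c=camera("side");np.savez("/tmp/side14.npz",**c)
print("spacer",facefit(c,(352,254,368,268),(0,.08)))
c=camera("top");np.savez("/tmp/top14.npz",**c)
zoom(c,"pics/top14.png",320,200,415,285,7)
P=cloud(c);H=P[...,:2]@fr(np.radians(-13.3),0)[0]
m=(P[...,2]>.09)&(P[...,2]<.11)&(abs(H[...,0]-.577)<.035)&(H[...,1]>-.02)&(H[...,1]<.08)
print(m.sum(),cv2.minAreaRect((H[m]*1000).astype(np.float32)),np.median(P[m][:,2]))
```

```text
15.5667 [0.4704 0.2644 0.1307] [0.5  0.14 0.29]
(array([-0.0014,  0.0627,  0.001 ]), array([ 0.0033, -0.0009,  0.0014]))
spacer (np.int64(131), array([0.5754, 0.0225, 0.0863]), array([ 0.0227,  0.01  , -0.0015]), np.float64(0.0008), array([0.558 , 0.5895]), array([0.0697, 0.1003]))
340 ((577.8589477539062, 33.25044250488281), (24.29037094116211, 59.83531951904297), 87.4145736694336) 0.10090962291753114
```

View pics/top14.png

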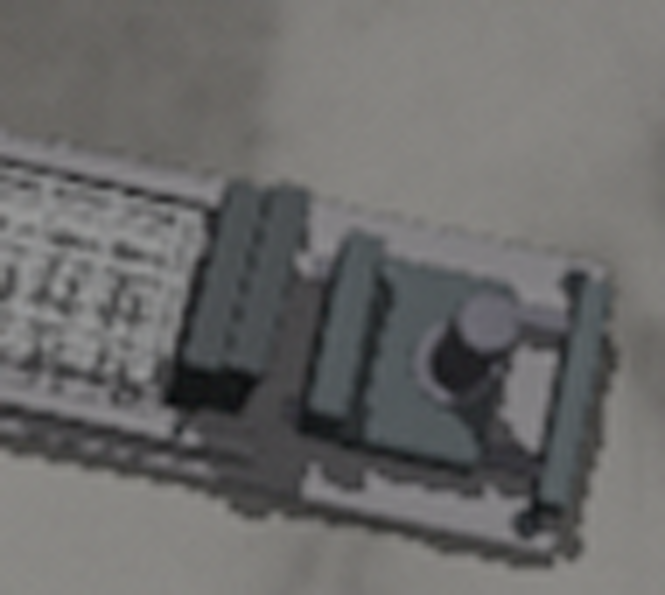

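The top view shows both spacers standing flush side by side: the stack is 24.3 mm deep at (395–410, 228–255) px, with free space before the jaw. The side fit now agrees too (22.5 mm), so the earlier reading was an outlier. Next, spacer 3.

{"op": "send_rows", "data": {
  "motion": [
    [100, -0.0005, 0.03, 0, 0.002, -0.001, 0.001],
    [100, -0.0005, 0.06, -0.001, 0.001, -0.001, 0],
    [100, -0.0005, 0.061, -0.001, 0.001, -0.001, 0],
    [100, -0.0005, 0.062, -0.001, 0.001, -0.001, 0],
    [100, -0.0005, 0.062, -0.001, 0.001, -0.001, 0]
  ]
}}

```text
clock: 16.08
position: [0.4705, 0.2653, 0.0711]
ee_rot: [-0.541, 0.455, -0.455, 0.542]
ft_force: [-0.1, -0.3, 0.6]
grip_width: 0.998
```

{"op": "send_rows", "data": {
  "motion": [
    [60, 0, 0.002, 0, 0, 0, 0],
    [30, 0, 0.003, 0, 0, 0, 0],
    [30, 0, 0.003, 0, 0, 0, 0],
    [30, 0, 0.003, 0, 0, 0, 0],
    [30, 0, 0.003, 0, 0, 0, 0],
    [30, 0, 0.003, 0, 0, 0, 0],
    [30, 0, 0.003, 0, 0, 0, 0]
  ]
}}

```text
clock: 16.67
position: [0.4701, 0.266, 0.0681]
ee_rot: [-0.541, 0.454, -0.454, 0.542]
ft_force: [-2.0, -0.8, 5.7]
grip_width: 0.644
```

{"op": "send_rows", "data": {
  "motion": [
    [30, 0, 0, 0, 0, 0, 0],
    [30, 0, -0.03, 0, 0, 0, 0],
    [30, 0, -0.07, 0, 0, 0, 0],
    [30, 0, -0.105, 0, 0, 0, 0],
    [30, 0, -0.105, 0, 0, 0, 0],
    [30, 0, -0.105, 0, 0, 0, 0]
  ]
}}

```text
clock: 17.17
position: [0.4708, 0.2663, 0.1742]
ee_rot: [-0.54, 0.454, -0.455, 0.543]
ft_force: [0.4, 0.7, -0.1]
grip_width: 0.637
```

Run:
```python
from h import *
from workcell import *
o=get_obs();print(o["clock"],np.round(o["position"],4),np.round(o["ft_force"],3))
R=fr(np.radians(-13.3),0)[0]; h=R.T@np.array([.5709,-.1089]);print(h)
p=np.r_[R@[.5785,h[1]-.0145],.17];print(p,plan(o,p,np.radians(-13.5)))
```

```text
17.1667 [0.4708 0.2663 0.1742] [ 0.387  0.661 -0.126]
[0.58064023 0.02535622]
[ 0.56548145 -0.12251873  0.17      ] (array([0.3994, 0.0033, 0.0255]), array([-0.003 ,  0.4106, -0.0032]))
```

{"op": "send_rows", "data": {
  "motion": [
    [30, 0.035, 0, 0.002, 0, 0.04, 0],
    [30, 0.075, 0, 0.005, 0, 0.08, 0],
    [30, 0.115, -0.002, 0.007, 0, 0.12, 0],
    [30, 0.155, -0.004, 0.01, 0, 0.16, 0],
    [30, 0.195, -0.005, 0.012, -0.001, 0.2, -0.001],
    [30, 0.235, -0.005, 0.015, -0.001, 0.24, -0.001],
    [30, 0.275, -0.005, 0.017, -0.002, 0.28, -0.002],
    [30, 0.315, -0.005, 0.02, -0.002, 0.32, -0.002],
    [30, 0.355, -0.005, 0.023, -0.002, 0.37, -0.002],
    [30, 0.39, -0.005, 0.025, -0.003, 0.41, -0.003]
  ]
}}

```text
clock: 18.0
position: [0.5616, -0.1169, 0.1757]
ee_rot: [-0.439, 0.556, -0.556, 0.435]
ft_force: [0.7, -0.1, -0.3]
grip_width: 0.639
```

{"op": "send_rows", "data": {
  "motion": [
    [30, 0.009, 0.003, 0, 0, 0, 0],
    [30, 0.009, 0.003, 0, 0, 0, 0],
    [30, 0.009, 0.003, 0, 0, 0, 0],
    [30, 0.009, 0.003, 0, 0, 0, 0]
  ]
}}

```text
clock: 18.33
position: [0.5598, -0.1211, 0.173]
ee_rot: [-0.44, 0.555, -0.554, 0.437]
ft_force: [0.2, -0.4, -0.3]
grip_width: 0.642
```

Run:
```python
from h import *
from workcell import *
o=get_obs();print(o["clock"],np.round(o["position"],4),np.round(o["ft_force"],3))
R=fr(np.radians(-13.3),0)[0]; h=R.T@np.array([.5709,-.1089]);print(R.T@np.array(o["position"][:2]))
p=np.r_[R@[.5785,h[1]-.0145],.17];print(p,plan(o,p,np.radians(-13.5)))
c=camera("side");np.savez("/tmp/side15.npz",**c)
zoom(c,"pics/side15.png",298,190,418,310,5)
print("spacer",facefit(c,(352,212,372,240),(-.02,.08)))
print("jawback",facefit(c,(355,276,367,284),(-.04,.03)))
```

```text
18.3333 [ 0.5598 -0.1211  0.173 ] [ 0.24  -0.379 -0.271]
[0.57265551 0.01090558]
[ 0.56548145 -0.12251873  0.17      ] (array([0.    , 0.003 , 0.0059]), array([0.0042, 0.0027, 0.0033]))
spacer (np.int64(333), array([0.5727, 0.0087, 0.165 ]), array([ 0.0091,  0.0032, -0.0024]), np.float64(0.0008), array([0.5526, 0.5909]), array([0.1361, 0.1929]))
jawback (np.int64(61), array([ 0.5659, -0.0065,  0.0587]), array([ 0.0009,  0.0098, -0.1236]), np.float64(0.0008), array([0.5549, 0.5782]), array([0.0495, 0.0682]))
```

View pics/side15.png

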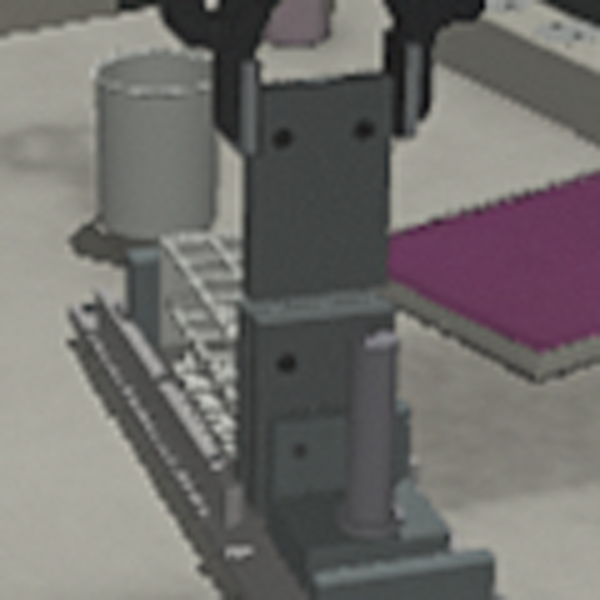

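Held spacer 3 is over the gap. Its faces are at y 8.7 and 20.7 mm, between the jaw face (≈ 5.5) and the stack (22.5). I'll lower to just above the jaw top first and recheck.

{"op": "send_rows", "data": {
  "motion": [
    [30, -0.0005, 0, 0.003, 0.004, 0.003, 0.003],
    [30, -0.0005, 0, 0.0055, 0.004, 0.003, 0.003],
    [30, -0.0005, 0.02, 0.0055, 0.004, 0.003, 0.003],
    [30, -0.0005, 0.034, 0.0055, 0.004, 0.003, 0.003],
    [30, -0.0005, 0.034, 0.0055, 0.004, 0.003, 0.003],
    [30, -0.0005, 0.034, 0.0055, 0.004, 0.003, 0.003]
  ]
}}

```text
clock: 18.88
position: [0.5651, -0.1233, 0.1395]
ee_rot: [0.438, -0.556, 0.556, -0.437]
ft_force: [-0.4, -0.2, -0.6]
grip_width: 0.639
```

Run:
```python
from h import *
from workcell import *
o=get_obs();print(o["clock"],np.round(o["position"],4),np.round(o["ft_force"],3))
R=fr(np.radians(-13.3),0)[0];print(R.T@np.array(o["position"][:2]))
c=camera("side");np.savez("/tmp/side16.npz",**c)
zoom(c,"pics/side16.png",298,190,418,310,5)
print("spacer",facefit(c,(352,228,368,254),(-.02,.08)))
print("jawback",facefit(c,(355,276,367,284),(-.04,.03)))
print(plan(o,[0,0,0],np.radians(-13.5))[1])
```

```text
18.8833 [ 0.5651 -0.1233  0.1395] [-0.405 -0.218 -0.622]
[0.57831124 0.01004541]
spacer (np.int64(247), array([0.5689, 0.0087, 0.1354]), array([ 0.0164,  0.0063, -0.056 ]), np.float64(0.0009), array([0.553 , 0.5837]), array([0.1068, 0.1607]))
jawback (np.int64(71), array([ 0.5666, -0.0067,  0.0601]), array([ 0.0009, -0.0651, -0.1402]), np.float64(0.0011), array([0.5549, 0.5776]), array([0.0509, 0.0689]))
[ 0.0001 -0.0017  0.001 ]
```

View pics/side16.png

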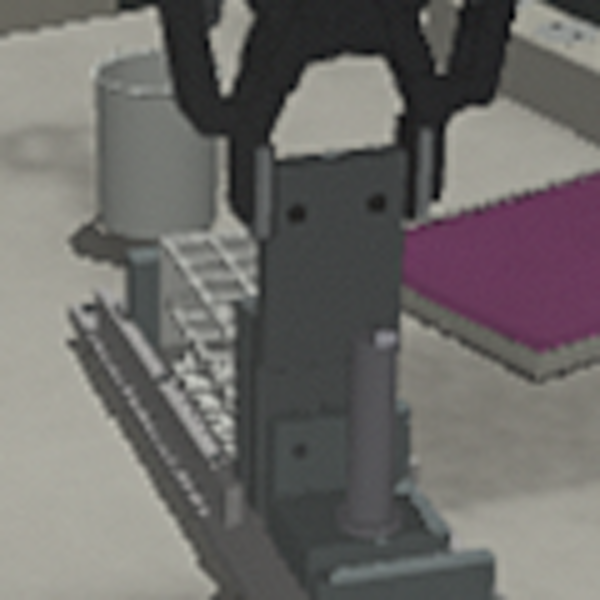

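{"op": "send_rows", "data": {
  "motion": [
    [30, -0.0008, 0, 0, 0, -0.002, 0.001],
    [30, -0.0008, 0.01, 0, 0, -0.002, 0.001],
    [30, -0.0008, 0.018, 0, 0, -0.002, 0.001],
    [30, -0.0008, 0.022, 0, 0, -0.002, 0.001],
    [30, -0.0008, 0.022, 0, 0, -0.002, 0.001]
  ]
}}

```text
clock: 19.35
position: [0.5647, -0.1231, 0.1163]
ee_rot: [-0.438, 0.556, -0.555, 0.437]
ft_force: [-0.6, -1.3, -1.3]
grip_width: 0.645
```

{"op": "send_rows", "data": {
  "motion": [
    [30, -0.0005, 0.012, 0.0006, 0, 0, 0],
    [30, -0.0005, 0.024, 0.0006, 0, 0, 0],
    [30, -0.0005, 0.032, 0.0006, 0, 0, 0],
    [30, -0.0005, 0.036, 0.0006, 0, 0, 0],
    [30, -0.0005, 0.036, 0.0006, 0, 0, 0]
  ]
}}

```text
clock: 19.77
position: [0.5654, -0.1224, 0.0801]
ee_rot: [-0.438, 0.556, -0.555, 0.437]
ft_force: [-0.1, -1.4, -1.8]
grip_width: 0.636
```

{"op": "send_rows", "data": {
  "motion": [
    [30, 0, 0.003, 0, 0, 0, 0],
    [30, 0, 0.006, 0, 0, 0, 0],
    [30, 0, 0.0068, 0, 0, 0, 0],
    [30, 0, 0.0068, 0, 0, 0, 0]
  ]
}}

```text
clock: 20.1
position: [0.5663, -0.1226, 0.0748]
ee_rot: [0.437, -0.555, 0.556, -0.438]
ft_force: [-0.4, -2.3, -1.1]
grip_width: 0.641
```

{"op": "send_rows", "data": {
  "motion": [
    [30, 0, 0.001, 0, 0, 0, 0],
    [30, 0, 0.0018, 0, 0, 0, 0],
    [30, 0, 0.0018, 0, 0, 0, 0]
  ]
}}

```text
clock: 20.35
position: [0.5665, -0.1227, 0.0732]
ee_rot: [0.437, -0.555, 0.556, -0.438]
ft_force: [-0.3, -1.9, -0.1]
grip_width: 0.639
```

{"op": "send_rows", "data": {
  "motion": [
    [30, 0, 0.001, 0, 0, 0, 0],
    [30, 0, 0.002, 0, 0, 0, 0],
    [30, 0, 0.002, 0, 0, 0, 0]
  ]
}}

```text
clock: 20.6
position: [0.5664, -0.1227, 0.0712]
ee_rot: [0.437, -0.555, 0.556, -0.438]
ft_force: [0.2, -2.3, 1.2]
grip_width: 0.643
```

Run:
```python
from h import *
from workcell import *
o=get_obs();print(o["clock"],np.round(o["position"],4),np.round(o["ft_force"],3))
R=fr(np.radians(-13.3),0)[0];print(R.T@np.array(o["position"][:2]))
c=camera("side");np.savez("/tmp/side17.npz",**c)
zoom(c,"pics/side17.png",298,190,418,310,5)
print("spacer",facefit(c,(354,256,368,270),(-.02,.08)))
```

```text
20.6 [ 0.5664 -0.1227  0.0712] [ 0.166 -2.328  1.19 ]
[0.57947333 0.01092936]
spacer (np.int64(139), array([0.5712, 0.009 , 0.0884]), array([ 0.0156, -0.022 , -0.078 ]), np.float64(0.0011), array([0.5577, 0.5845]), array([0.0724, 0.1025]))
```

View pics/side17.png

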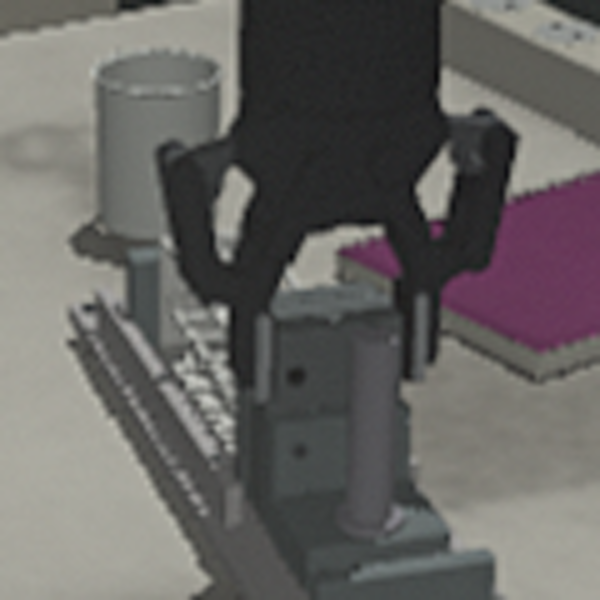

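{"op": "send_rows", "data": {
  "motion": [
    [30, 0, 0.0005, 0, 0, 0, 0],
    [30, 0, 0.001, 0, 0, 0, 0],
    [30, 0, 0.001, 0, 0, 0, 0]
  ]
}}

```text
clock: 20.9
position: [0.5665, -0.1227, 0.071]
ee_rot: [0.437, -0.555, 0.556, -0.438]
ft_force: [-3.3, -1.1, 10.7]
grip_width: 0.64
```

{"op": "send_rows", "data": {
  "motion": [
    [30, -0.0008, -0.0004, 0, 0, 0, 0],
    [30, -0.0016, -0.0004, 0, 0, 0, 0],
    [30, -0.0022, -0.0004, 0, 0, 0, 0],
    [30, -0.0022, -0.0004, 0, 0, 0, 0]
  ]
}}

```text
clock: 21.23
position: [0.5667, -0.1219, 0.071]
ee_rot: [0.437, -0.555, 0.556, -0.437]
ft_force: [-3.2, -5.4, 7.1]
grip_width: 0.639
```

{"op": "send_rows", "data": {
  "motion": [
    [30, -0.0006, -0.0004, 0, 0, 0, 0],
    [30, -0.0012, -0.0004, 0, 0, 0, 0],
    [30, -0.0012, -0.0004, 0, 0, 0, 0]
  ]
}}

```text
clock: 21.48
position: [0.5668, -0.1215, 0.0711]
ee_rot: [0.437, -0.555, 0.557, -0.437]
ft_force: [-1.9, -6.5, 3.7]
grip_width: 0.636
```

{"op": "send_rows", "data": {
  "motion": [
    [30, -0.0006, 0, 0, 0, 0, 0],
    [30, -0.0012, 0, 0, 0, 0, 0],
    [30, -0.0012, 0, 0, 0, 0, 0]
  ]
}}

```text
clock: 21.73
position: [0.5669, -0.1213, 0.0712]
ee_rot: [0.437, -0.555, 0.557, -0.436]
ft_force: [-2.8, -9.8, 3.7]
grip_width: 0.641
```

Run:
```python
from h import *
from workcell import *
o=get_obs();print(o["clock"],np.round(o["position"],4),np.round(o["ft_force"],3))
R=fr(np.radians(-13.3),0)[0];print(R.T@np.array(o["position"][:2]),plan(o,[0,0,0],np.radians(-13.5))[1])
c=camera("side");np.savez("/tmp/side18.npz",**c)
zoom(c,"pics/side18.png",328,230,398,300,8)
print("spacer",facefit(c,(354,256,368,270),(-.02,.08)))
```

```text
21.7333 [ 0.5669 -0.1213  0.0712] [-2.78  -9.828  3.721]
[0.57955539 0.01235599] [-0.0018 -0.0029  0.0032]
spacer (np.int64(115), array([0.5721, 0.0105, 0.0859]), array([ 0.0142, -0.0253, -0.0461]), np.float64(0.0008), array([0.5583, 0.5851]), array([0.0721, 0.1005]))
```

View pics/side18.png

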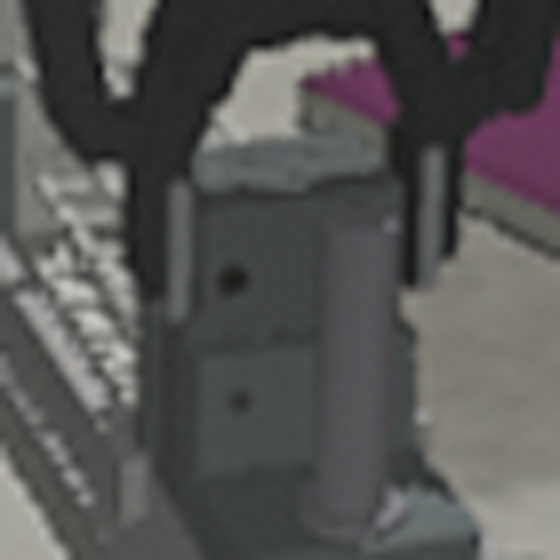

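Spacer 3 sits against the stack: face at 10.5 mm as expected, with the force up at 9.8 N. I'll release, lift and look from the top.

{"op": "send_rows", "data": {
  "motion": [
    [30, 0.0008, 0, 0, 0, 0, 0],
    [60, 0.0008, 0, 0, 0, 0, 0],
    [90, 0.0008, 0, 0, 0, 0, 0],
    [100, 0.0008, 0, 0, 0, 0, 0],
    [100, 0.0008, 0, 0, 0, 0, 0],
    [100, 0.0008, -0.02, 0, 0, 0, 0],
    [100, 0.0008, -0.05, 0, 0, 0, 0],
    [100, 0.0008, -0.08, 0, 0, 0, 0],
    [100, 0.0008, -0.1, 0, 0, 0, 0],
    [100, 0.0008, -0.1, 0, 0, 0, 0]
  ]
}}

```text
clock: 22.62
position: [0.5695, -0.1188, 0.1755]
ee_rot: [0.436, -0.554, 0.557, -0.44]
ft_force: [0.3, -0.3, 0.4]
grip_width: 1.0
```

Run:
```python
from h import *
from workcell import *
o=get_obs();print(o["clock"],np.round(o["position"],4),np.round(o["ft_force"],3))
R=fr(np.radians(-13.3),0)[0];h=R.T@np.array(o["position"][:2]);print(h)
c=camera("side");np.savez("/tmp/side19.npz",**c)
zoom(c,"pics/side19.png",298,190,418,310,5)
print("spacer",facefit(c,(354,256,368,270),(-.02,.08)))
p=np.r_[R@[.577,-.165],.18];print(p,plan(o,p,np.radians(-13.5)))
```

```text
22.6167 [ 0.5695 -0.1188  0.1755] [ 0.325 -0.342  0.369]
[0.58151281 0.01539502]
spacer (np.int64(129), array([0.5726, 0.0107, 0.0865]), array([ 0.0134, -0.0356, -0.0341]), np.float64(0.001), array([0.5581, 0.5854]), array([0.0719, 0.1008]))
[ 0.523566   -0.29331321  0.18      ] (array([ 0.1804, -0.005 , -0.0039]), array([-0.0076,  0.0003, -0.0024]))
```

View pics/side19.png

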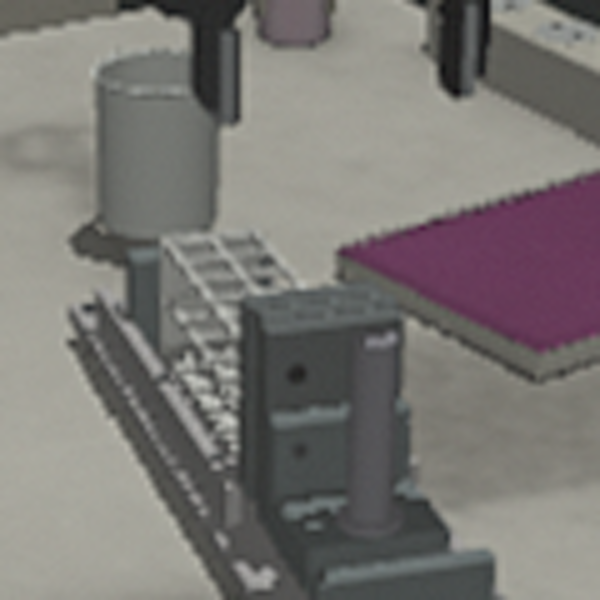

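Three spacers stand upright between rack and jaw, with the top edges around (362,251) px. I'll move aside behind the post, closing the fingers, and check with the top camera.

{"op": "send_rows", "data": {
  "motion": [
    [60, 0.03, -0.005, 0, -0.002, 0, -0.001],
    [0, 0.07, -0.005, -0.001, -0.004, 0, -0.002],
    [0, 0.11, -0.005, -0.002, -0.006, 0, -0.002],
    [0, 0.15, -0.005, -0.003, -0.008, 0, -0.002],
    [0, 0.18, -0.005, -0.004, -0.008, 0, -0.002],
    [0, 0.18, -0.005, -0.004, -0.008, 0, -0.002],
    [0, 0.18, -0.005, -0.004, -0.008, 0, -0.002]
  ],
  "squeeze": 30
}}

```text
clock: 23.25
position: [0.5198, -0.2946, 0.1748]
ee_rot: [-0.439, 0.558, -0.554, 0.434]
ft_force: [-0.1, 0.6, -0.9]
grip_width: 0.005
```

Run:
```python
from h import *
from workcell import *
o=get_obs();print(o["clock"],np.round(o["position"],4),np.round(o["ft_force"],3),o["grip_width"])
R=fr(np.radians(-13.3),0)[0];h=R.T@np.array(o["position"][:2]);print(h)
c=camera("top");np.savez("/tmp/top20.npz",**c)
zoom(c,"pics/top20.png",250,190,415,290,4)
P=cloud(c);H=P[...,:2]@R
m=(P[...,2]>.09)&(P[...,2]<.11)&(abs(H[...,0]-.577)<.036)&(H[...,1]>-.015)&(H[...,1]<.08)
print(m.sum(),cv2.minAreaRect((H[m]*1000).astype(np.float32)),np.median(P[m][:,2]))
for a in np.arange(0.006,.05,.004):
    k=m&(H[...,1]>=a)&(H[...,1]<a+.004)
    if k.sum(): print(round(a,3),k.sum(),np.median(P[k][:,2]).round(4),H[k][:,0].min().round(4),H[k][:,0].max().round(4))
s=camera("side");np.savez("/tmp/side20.npz",**s)
zoom(s,"pics/side20.png",298,190,418,310,5)
```

```text
23.25 [ 0.5198 -0.2946  0.1748] [-0.129  0.62  -0.947] 0.004610005180198251
[ 0.57365222 -0.16713683]
510 ((579.8490600585938, 30.303730010986328), (36.72723388671875, 59.3130989074707), 89.58602905273438) 0.10073337175588049
0.01 28 0.1002 0.5529 0.6064
0.014 57 0.1008 0.5501 0.6069
0.018 56 0.1017 0.5501 0.6066
0.022 51 0.1004 0.5514 0.6053
0.026 57 0.1007 0.5532 0.6095
0.03 56 0.101 0.5534 0.6095
0.034 54 0.1007 0.5529 0.6092
0.038 54 0.1009 0.5505 0.6059
0.042 58 0.1004 0.5511 0.6057
0.046 39 0.1005 0.5516 0.6059
```

View pics/top20.png

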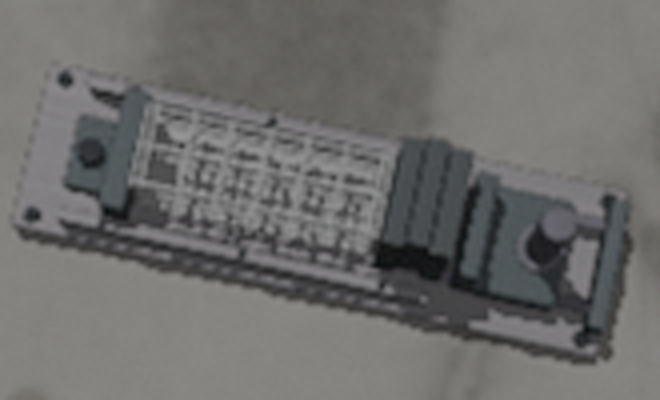

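View pics/side20.png

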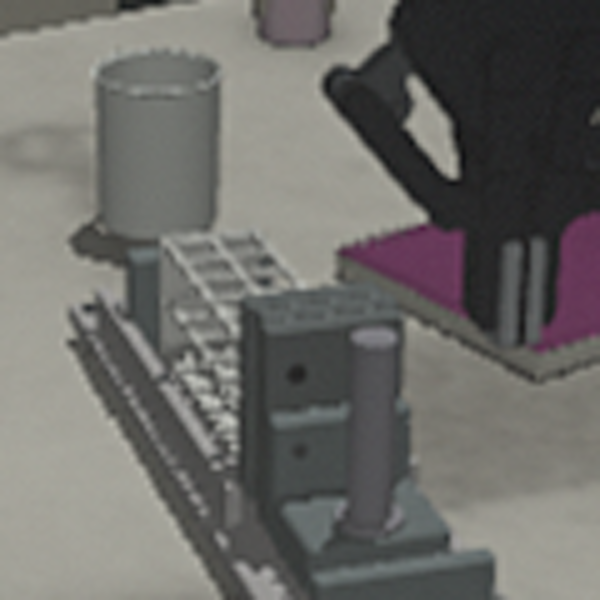

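The top view shows the three spacers side by side against the rack, about 37 mm deep, at (348–367, 225–258) px. All tops are at z ≈ 0.101, so they're down on the plate, and the rack is still at the stop. Next I'll push the post with closed fingers from behind.

{"op": "send_rows", "data": {
  "motion": [
    [0, -0.03, 0, 0.003, 0, 0, 0],
    [0, -0.06, 0.02, 0.003, 0, 0, 0],
    [0, -0.08, 0.05, 0.003, 0, 0, 0],
    [0, -0.09, 0.075, 0.003, 0, 0, 0],
    [0, -0.09, 0.085, 0.003, 0, 0, 0],
    [0, -0.09, 0.085, 0.003, 0, 0, 0],
    [0, -0.09, 0.085, 0.003, 0, 0, 0]
  ]
}}

```text
clock: 23.93
position: [0.5445, -0.2068, 0.0912]
ee_rot: [-0.44, 0.557, -0.554, 0.435]
ft_force: [0.1, 0.4, 0.8]
grip_width: -0.001
```

Run:
```python
from h import *
from workcell import *
o=get_obs();print(o["clock"],np.round(o["position"],4),np.round(o["ft_force"],3),o["grip_width"])
R=fr(np.radians(-13.3),0)[0];h=R.T@np.array(o["position"][:2]);print(h)
p=np.r_[R@[.5765,-.067],.092];print(p,plan(o,p,np.radians(-13.5)))
s=camera("side");np.savez("/tmp/side21.npz",**s)
zoom(s,"pics/side21.png",310,210,430,330,5)
```

```text
23.9333 [ 0.5445 -0.2068  0.0912] [0.083 0.445 0.809] -0.0008111718093973478
[ 0.57744393 -0.07598041]
[ 0.54562429 -0.19782666  0.092     ] (array([-0.009 , -0.0008, -0.001 ]), array([ 0.007 , -0.0003,  0.0025]))
```

View pics/side21.png

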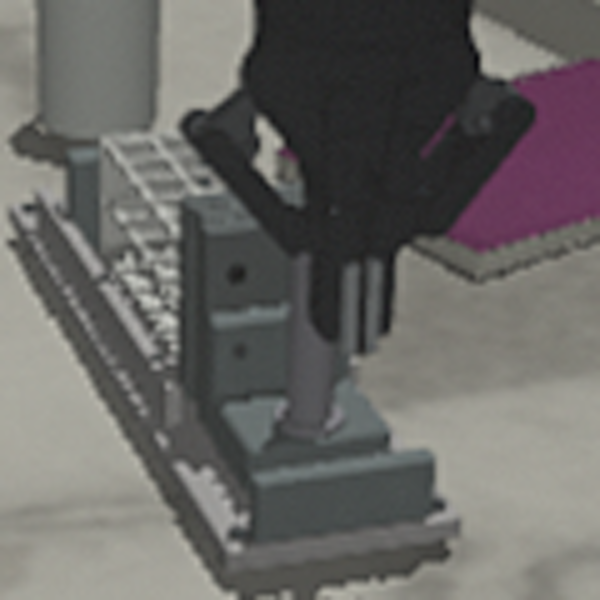

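Fingers are behind the post, about 2–3 mm to its right (post at x≈372, fingers at x≈380 px). I'll correct slightly and advance.

{"op": "send_rows", "data": {
  "motion": [
    [0, 0, 0, -0.0025, 0.006, 0, 0.002],
    [0, -0.005, 0, -0.0025, 0.006, 0, 0.002],
    [0, -0.01, 0, -0.0025, 0.006, 0, 0.002],
    [0, -0.013, 0, -0.0025, 0.006, 0, 0.002],
    [0, -0.013, 0, -0.0025, 0.006, 0, 0.002]
  ]
}}

```text
clock: 24.4
position: [0.5457, -0.1919, 0.091]
ee_rot: [-0.438, 0.555, -0.555, 0.438]
ft_force: [-0.2, 0.9, 0.3]
grip_width: -0.001
```

{"op": "send_rows", "data": {
  "motion": [
    [0, -0.002, 0, 0, 0, 0, 0],
    [0, -0.004, 0, 0, 0, 0, 0],
    [0, -0.005, 0, 0, 0, 0, 0],
    [0, -0.005, 0, 0, 0, 0, 0]
  ]
}}

```text
clock: 24.73
position: [0.5463, -0.1881, 0.0907]
ee_rot: [-0.438, 0.556, -0.555, 0.438]
ft_force: [-0.5, 0.3, 0.1]
grip_width: -0.001
```

{"op": "send_rows", "data": {
  "motion": [
    [0, -0.001, 0, 0, 0, 0, 0],
    [0, -0.002, 0, 0, 0, 0, 0],
    [0, -0.003, 0, 0, 0, 0, 0],
    [0, -0.003, 0, 0, 0, 0, 0]
  ]
}}

```text
clock: 25.07
position: [0.5468, -0.1857, 0.0908]
ee_rot: [-0.438, 0.556, -0.555, 0.437]
ft_force: [0.2, -3.5, -0.2]
grip_width: -0.004
```

Post contact at −3.5 N, matching the spring preload. Keep pushing in small steps.

{"op": "send_rows", "data": {
  "motion": [
    [0, -0.001, 0, 0, 0, 0, 0],
    [0, -0.002, 0, 0, 0, 0, 0],
    [0, -0.003, 0, 0, 0, 0, 0],
    [0, -0.003, 0, 0, 0, 0, 0]
  ]
}}

```text
clock: 25.4
position: [0.5476, -0.1824, 0.0907]
ee_rot: [-0.438, 0.556, -0.555, 0.437]
ft_force: [-1.6, -3.9, 0.2]
grip_width: -0.0
```

{"op": "send_rows", "data": {
  "motion": [
    [0, -0.0007, 0, 0, 0, 0, 0],
    [0, -0.0015, 0, 0, 0, 0, 0],
    [0, -0.0015, 0, 0, 0, 0, 0]
  ]
}}

```text
clock: 25.65
position: [0.5479, -0.1814, 0.0907]
ee_rot: [-0.438, 0.556, -0.555, 0.437]
ft_force: [-1.2, -5.6, -0.4]
grip_width: -0.005
```

{"op": "send_rows", "data": {
  "motion": [
    [0, -0.0007, 0, 0, 0, 0, 0],
    [0, -0.001, 0, 0, 0, 0, 0],
    [0, -0.001, 0, 0, 0, 0, 0]
  ]
}}

```text
clock: 25.9
position: [0.5478, -0.1813, 0.0908]
ee_rot: [0.438, -0.556, 0.556, -0.437]
ft_force: [-2.1, -8.4, -0.8]
grip_width: -0.002
```

{"op": "send_rows", "data": {
  "motion": [
    [0, -0.0007, 0, 0, 0, 0, 0],
    [0, -0.001, 0, 0, 0, 0, 0],
    [0, -0.001, 0, 0, 0, 0, 0]
  ]
}}

```text
clock: 26.15
position: [0.5479, -0.1813, 0.0908]
ee_rot: [0.438, -0.555, 0.556, -0.436]
ft_force: [-2.1, -9.9, -1.0]
grip_width: 0.001
```

The jaw has closed on the stack: it stalled after ≈ 4.5 mm with the force rising. I'll add a little so the stack itself sees about 10 N net of the ~3.7 N spring.

{"op": "send_rows", "data": {
  "motion": [
    [0, -0.0007, 0, 0, 0, 0, 0],
    [0, -0.0013, 0, 0, 0, 0, 0],
    [0, -0.0013, 0, 0, 0, 0, 0],
    [0, -0.0013, 0, 0, 0, 0, 0],
    [0, -0.0013, 0, 0, 0, 0, 0],
    [0, -0.0013, 0, 0, 0, 0, 0]
  ]
}}

```text
clock: 26.65
position: [0.5478, -0.1811, 0.0908]
ee_rot: [0.438, -0.555, 0.557, -0.436]
ft_force: [-2.5, -14.8, -1.1]
grip_width: -0.0
```

Run:
```python
from h import *
from workcell import *
s=camera("side");t=camera("top")
zoom(s,"pics/side22.png",310,210,430,330,5);zoom(t,"pics/top22.png",250,190,415,290,4)
cv2.imwrite("pics/top22f.png",t["pixels"][...,::-1])
o=get_obs();print(o["clock"],np.round(o["position"],4),np.round(o["ft_force"],3),o["grip_width"])
P=cloud(t);R=fr(np.radians(-13.3),0)[0];H=P[...,:2]@R
print("spacer3",facefit(s,(354,256,362,270),(-.02,.08)))
m=(P[...,2]>.09)&(P[...,2]<.108)&(abs(H[...,0]-.577)<.036)&(H[...,1]>-.015)&(H[...,1]<.08)
if m.sum()>10: print(m.sum(),cv2.minAreaRect((H[m]*1000).astype(np.float32)),np.median(P[m][:,2]))
```

```text
26.75 [ 0.5479 -0.1812  0.0908] [ -2.145 -14.68   -1.862] -0.0025495156989478658
spacer3 (np.int64(76), array([0.5671, 0.0125, 0.0886]), array([ 0.0172,  0.0645, -0.0484]), np.float64(0.001), array([0.5585, 0.5742]), array([0.0718, 0.1021]))
507 ((579.3605346679688, 31.537405014038086), (36.01744079589844, 59.35010528564453), 89.60554504394531) 0.1006909219853509
```

View pics/side22.png

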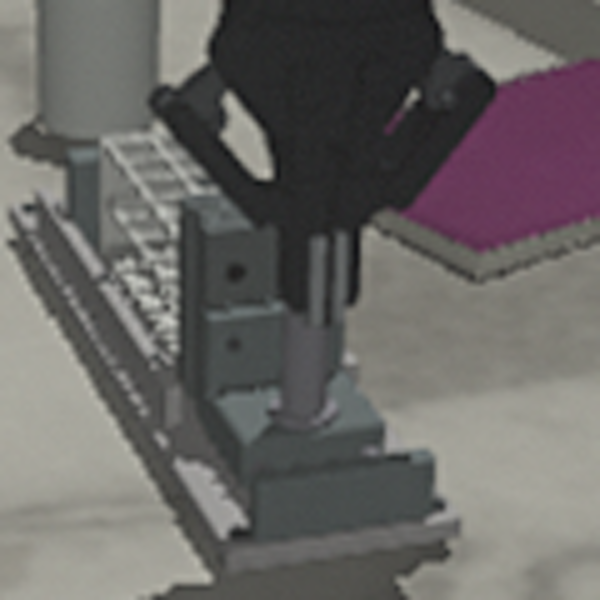

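View pics/top22f.png

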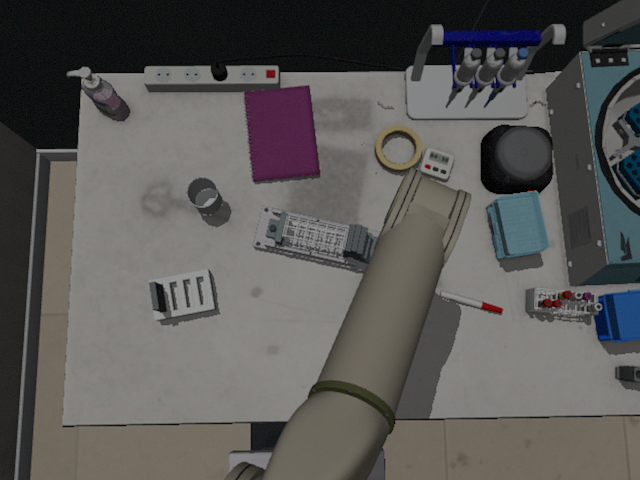

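The jaw is closed on three upright spacers, the fourth is still in the caddy at (158,296), and the beaker and marker haven't moved. The push reads 14.8 N; I'll ease it to about 13 N, which leaves ~9–10 N on the stack after the spring.

{"op": "send_rows", "data": {
  "motion": [
    [0, 0.0004, 0, 0, 0, 0, 0],
    [0, 0.0004, 0, 0, 0, 0, 0],
    [0, 0.0004, 0, 0, 0, 0, 0],
    [0, 0.0004, 0, 0, 0, 0, 0],
    [0, 0.0004, 0, 0, 0, 0, 0],
    [0, 0.0004, 0, 0, 0, 0, 0]
  ]
}}

```text
clock: 27.25
position: [0.5479, -0.1812, 0.0908]
ee_rot: [0.438, -0.555, 0.557, -0.436]
ft_force: [-2.0, -13.9, -0.1]
grip_width: 0.001
```

{"op": "send_rows", "data": {
  "motion": [
    [0, 0, 0, 0, 0, 0, 0],
    [0, 0, 0, 0, 0, 0, 0],
    [0, 0, 0, 0, 0, 0, 0],
    [0, 0, 0, 0, 0, 0, 0],
    [0, 0, 0, 0, 0, 0, 0],
    [0, 0, 0, 0, 0, 0, 0]
  ]
}}

```text
clock: 27.75
position: [0.5479, -0.1811, 0.0908]
ee_rot: [0.438, -0.555, 0.557, -0.436]
ft_force: [-2.1, -13.0, -1.6]
grip_width: -0.001
```

Steady at about 13–14 N with no motion. Handing in.

Run:
```python
from workcell import *
print(get_obs()["ft_force"]); print(hand_in())
```

```text
[ -2.08342905 -12.97851115  -1.5822517 ]
the job is handed in; nothing more can be done
None
```

I stood three spacers upright, side by side against the rack, then pushed the jaw by its post with closed fingers. It stopped on the stack after about 4.5 mm of its stroke. I handed in at 27.8 s, still pushing.

**Force:** the last reading was about 13 N at the wrist along the jaw axis. Taking off roughly 3.7 N for the spring, worked out from the stated spring and not measured, leaves about 9–10 N on the stack.

**Position:** the top camera put the stack at 36.0 mm deep, with the spacer tops at z ≈ 0.101, so they are down on the plate. The rack was at its stop, the fourth spacer was in the caddy, and the beaker and marker had not moved.

**Checks that disagreed:**
- The two cameras differed by about 3–4 mm in absolute position. I placed the spacers by side-camera measurements and contact force instead.
- One side-camera reading of spacer 2 after release was about 4 mm off. A repeat and the top view showed it in place.
- Spacer 3 reached the plate about 3 mm lower in tool height than expected, probably because it was gripped higher up. Its top is level with the others.
- Spacer 2 sits about 3 mm sideways of the other two, close to a rail but down on the plate.

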